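# Gauge a new plate-rack peg and fit it

### The arm

A 6-joint arm with a two-finger parallel gripper is mounted at the origin on a cart in front of the work surface, level with it; the furniture and walls round the work are solid. World frame = base frame: x ahead of the robot, y to its left, z up, the work surface at z = 0. Lengths are in m, angles in rad, forces in N, time in s.
With the tool pointing down it reaches from about 0.35 to 0.775 m from the base axis. Payload 5.5 kg.
Tool frame: the origin (TCP) lies between the finger pads; the fingertips stand 19 mm ahead of it and the grasp point (between the pads) is the TCP; z points along the fingers, y is the direction in which the jaws open and shut (so a half turn about z gives the same grasp; the last joint's range is limited). The gripper opens to 85 mm and grips with 20 to 120 N. Pads are 22 mm wide; open, the fingers measure 114 mm over their backs; the gripper's body (76 mm by 85 mm) begins 54 mm behind the grasp point. The pads swing forward as they close: fully open they stand 13 mm farther back than shut.
Start: joints at [-1.471, 0.313, 0.046, 1.304, 0, 1.431], TCP at [0.137, -0.559, 0.25] pointing down, gripper open.
Joint ranges: [-2.76, 2.76], [-0.86, 1.69], [-1.03, 1.26], [-2.2, 2.34], [-1.47, 1.5], [-3.14, 3.14]. Speed limits (rad/s): [2.57, 2.57, 3.14, 3.14, 3.14, 3.14].

### API

Orientations are given as a unit quaternion [w, x, y, z].
In Python, from workcell import get_state, cams, workorder gives the robot as it stands.
- The arm moves only by the tool play_rows, never from a script. Its argument "series" is text: rows parted by semicolons, each of 7 numbers parted by spaces: the opening in per cent of the stroke, from 0 (shut) to 100 (fully open), then the shift along the tool's x, y, z in cm, then the turn, a rotation vector about the tool's x, y, z in degrees. A call has 1 to 12 rows; each row shifts and turns the commanded pose from where the row before left it, along the tool's axes as they then stand; what a row does not reach is not made up. A row lasts 1/8 s, in which the tool goes at most 62.5 mm and 10.7 degrees, less where a joint would pass 70% of its speed; a pose out of reach is approached as far as the arm can. A call with a gripper value outside its range is refused whole. The fingers move at their own pace and stop on an object; "newtons" is the grip in N (left out, the last holds). Time passes only in rows, so rows that do not move let the fingers close. It gives the time, the measured TCP pose, the force and the opening at its end, in the units of the state.
- get_state(): the state, without advancing time (a new reading comes with each control period).
- cams.read_camera(name): name is "side" or "top"; returns the picture (400x640x3 uint8, red, green, blue); there is no depth.
- cams.get_calibration(name): a dict with "fx", "fy", "cx", "cy" (pixels), "rvec" (rotation vector, rad) and "tvec" (3), from world to camera coordinates, as OpenCV has them. Camera axes: x right, y down, z forward; pixel columns grow to the right and rows downward; lengths in m; the calibration is good to about 2 mm. A picture is of the moment at which its call begins. get_calibration takes no time and is no camera call.
- workorder.hand_in(): hands the job in, once; it reports no verdict.
The state is a dict: "clock": time; "joint_pos": joint angles; "qvel": joint speeds; "tau": joint torques, N m; "tcp_pos": TCP position; "orientation": TCP orientation; "wrist_force": force on the tool from outside, world axes, zero at the start; "ft_torque": the same for the moment, N m; "finger_gap": finger opening in m.
Only numpy, scipy, OpenCV 4.12 (cv2) and the standard library are available. Lean on these libraries where they do the work, as an engineer would, in place of code of your own. Each camera call takes 0.05 s, during which the arm holds its last target.

### The job

The plate rack has lost a peg and a new one has been turned for it. Hold the new peg upright and slide it through the green go gap of the gauge on the worktop, then on against the red no-go gap, where it must be stopped: feel it bear squarely on both red jaws with a light, steady push of 5 to 8 N for about a second. A gauge is never forced, so keep the contact forces on it under 20 N, both jaws together, throughout. Then lift the peg out, stand it gently, fully home, in the rack's empty socket and let go; do not let it fall over, and leave the other things where they are.

Things in the scene. Friction and masses are not known exactly. Their poses are not given: they have to be found in the camera images.
- peg: the new peg: a plain round light-wood rod, 20 mm in diameter and 100 mm long, 24 to 48 g, standing on end by itself on the worktop to the right of the gauge. Origin at the centre of its lower end, z along the rod. The foot has a 1 mm chamfer. Its place is exchanged with the salt mill's in some starts.
- gauge: gap gauge, fixed: dark base 140 x 88 mm, top 8 mm above the worktop; on it two rows of jaws, tops 30 mm above the worktop, form a straight channel, open above, along the gauge's x axis. Origin under the base's centre; x points from the green end to the red end, away from the robot and up to 0.9 rad leftward. Between green and red jaws: a pocket 36 mm wide. All walls are rigid; outside them only brass screws.
- entry (a point): point on the channel axis at base-top height, at x = -80 mm of the gauge, 16 mm outside the green lead-in funnel and 36 mm before the parallel green jaws; axes as the gauge. The funnel narrows from 38 mm to the go gap over 20 mm. To be gauged the peg is held with its lower end a few mm above the base, and no more than 15 mm above it.
- go_gap (a point): middle of the green go gap on the channel axis, at x = -35 mm of the gauge, at base-top height; axes as the gauge (y to the left). The green jaws run 9 mm either way along x and are 21.6 mm apart. The pair of red no-go jaws, 17.5 mm apart and 18 mm long, is clamped in a slot at any distance: its square mouth lies 45 to 67 mm beyond this point; a peg stops with its axis 5 mm before the mouth.
- rack: wooden plate rack, fixed: two rails 44 x 300 mm, 34 mm high, 120 mm apart, upright pegs 20 mm in diameter every 50 mm, tops 109 mm above the worktop. Origin on the worktop under its centre; y runs along the rails to the left. The right end place of the near rail is the empty socket. Two plates stand in the left half, tops 195 mm above the worktop.
- socket (a point): centre of the empty socket's mouth, on the near rail's top, 34 mm above the worktop, at x = -60, y = -125 mm of the rack; axes as the rack. A round hole 22 mm in diameter, 25 mm deep; a peg that is home has its lower end 25 mm below this point and its top level with the other pegs. The nearest pegs stand 50 mm to the left and 120 mm behind.
- mill: salt mill: clear glass, grey cap, 44 mm in diameter, 90 mm tall, loose; origin at the centre of its underside. Stands near the peg; leave alone.
- mug: striped mug, 79 mm across, 96 mm tall, loose; origin at its underside; leave alone
- timer: red egg timer, 66 mm across, 64 mm tall, loose; origin at its underside; leave alone
- pen: white and green pen, 145 mm long, lying near the edge of the worktop, loose; origin at the underside of its middle; leave alone
Not all that is in view belongs to the job. Of the things shaped like the peg, the wood one is meant. What is shaped like the gauge but purple or turquoise is not meant.

How it is judged:
By the outcome, as a careful person would: the job done as asked, in the order asked, and still so for the second after the job is handed in, with the robot touching nothing.
It also fails if it takes over 72 s, if anything falls off the work surface, if the arm or the gripper's body presses on something with over 40 N, if the wrist force passes 120 N, or if a joint passes its speed limit or range.

## Working session

There is one attempt and no reset: what is moved stays moved. The work goes in short steps, Python scripts to look and compute and a tool call to move; the robot and the scene stay as the last step left them, time stands still between calls to the robot, and variables do not carry over. Pictures are saved under pics/ and viewed, and the job is handed in when it is done.

Besides the shell and the picture viewer there is one more tool, called by a JSON object that holds its "name" and its "arguments", one argument or row to a line. play_rows: Moves the arm, as the interface text tells. Its arguments: {"type":"object","properties":{"series":{"type":"string"},"newtons":{"type":"number"}},"required":["series"]}

```bash
mkdir -p pics; ls
python3 - <<'E'
from workcell import get_state, cams
import cv2
print(get_state())
for n in("side","top"):
    im=cams.read_camera(n); cv2.imwrite(f"pics/{n}0.png",im[:,:,::-1]); print(n,cams.get_calibration(n))
E
```

```text
pics
{'clock': 0.0, 'joint_pos': array([-1.47060192e+00,  3.14022533e-01,  4.49469185e-02,  1.30358902e+00,
        1.89818488e-05,  1.43123699e+00]), 'qvel': array([ 7.90827500e-06,  1.55023075e-03,  1.77935959e-03, -2.41218651e-03,
       -4.23266559e-04, -1.76060872e-03]), 'tau': array([ 1.54651898e-04, -4.80620420e+01,  2.98535371e+01,  1.90619688e-02,
        1.16721371e-04, -1.56448226e-05]), 'tcp_pos': array([ 0.13651096, -0.55805997,  0.24938314]), 'orientation': array([-9.33785056e-04,  9.92822936e-01,  1.19589905e-01,  2.78743240e-05]), 'wrist_force': array([0.46573264, 0.09707113, 0.11029961]), 'ft_torque': array([-0.00357618,  0.01227271, -0.0445527 ]), 'finger_gap': 0.08554304850708809}
side {'fx': 398.2889763393644, 'fy': 398.2889763393644, 'cx': 320.1533681593454, 'cy': 202.1453171112308, 'rvec': array([1.97448261e+00, 5.75388214e-04, 2.72083725e-02]), 'tvec': array([-0.55425271,  0.03904486,  1.3924271 ])}
top {'fx': 392.2349921177072, 'fy': 392.2349921177072, 'cx': 314.6669782612954, 'cy': 207.22507602322946, 'rvec': array([ 2.07580655, -2.13391552,  0.22501316]), 'tvec': array([-0.03749743,  0.55443384,  1.1084941 ])}
```

View pics/side0.png

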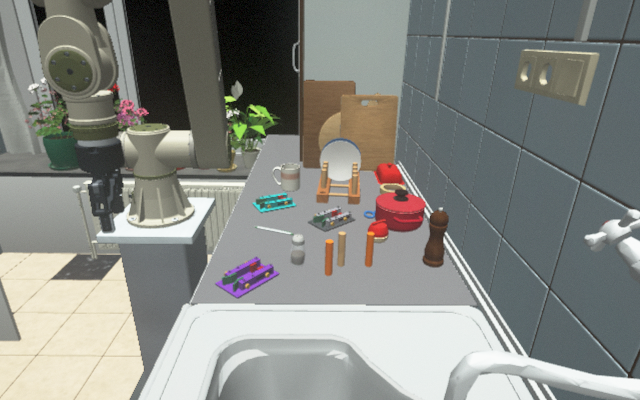

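View pics/top0.png

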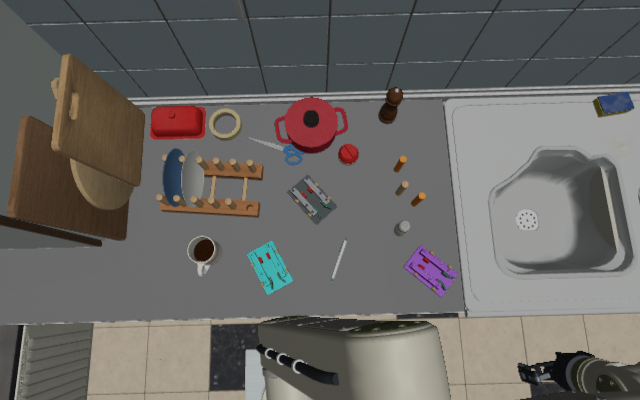

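The top view shows the grey gauge near (312,199), the wood peg near (402,187) between two orange rods, the rack near (212,185) with its socket at the right end of the near rail (~(252,208)), and the mill near (402,228). I'll enlarge these.

```bash
cat > h.py <<'E'
import numpy as np, cv2
from workcell import get_state, cams
def cal(n):
    c=cams.get_calibration(n); K=np.array([[c['fx'],0,c['cx']],[0,c['fy'],c['cy']],[0,0,1]]); return K,np.array(c['rvec'],float),np.array(c['tvec'],float)
def ray(n,u,v):
    K,r,t=cal(n); R=cv2.Rodrigues(r)[0]; return -R.T@t, R.T@np.linalg.inv(K)@np.array([u,v,1.])
def at(n,u,v,z):
    o,d=ray(n,u,v); return (o+d*(z-o[2])/d[2])[:2]
def pr(n,P):
    K,r,t=cal(n); return cv2.projectPoints(np.array(P,float).reshape(-1,3),r,t,K,None)[0][:,0]
def crop(n,im,x,y,w,h,s,name):
    c=cv2.resize(im[y:y+h,x:x+w],None,fx=s,fy=s,interpolation=cv2.INTER_CUBIC); c=c[:,:,::-1].copy()
    for i in range(0,w,10):
        cv2.line(c,(i*s,0),(i*s,4 if i%50 else 10),(0,255,255),1)
        if i%20==0: cv2.putText(c,str(x+i),(i*s,20),0,.4,(0,255,255),1)
    for i in range(0,h,10):
        cv2.line(c,(0,i*s),(4,i*s),(0,255,255),1)
        if i%20==0: cv2.putText(c,str(y+i),(6,i*s+4),0,.4,(0,255,255),1)
    cv2.imwrite(name,c)
E
python3 - <<'E'
from h import *
t=cv2.imread("pics/top0.png")[:,:,::-1]; s=cv2.imread("pics/side0.png")[:,:,::-1]
crop("top",t,280,165,65,65,9,"pics/tg.png")
crop("top",t,380,145,60,100,6,"pics/tp.png")
crop("top",t,150,140,125,85,6,"pics/tr.png")
crop("side",s,280,190,110,90,7,"pics/sg.png")
for n in("side","top"): print(n,ray(n,320,200))
E
```

```text
side (array([ 0.52724561, -1.27173986,  0.59351798]), array([ 0.01846833,  0.92158527, -0.38777399]))
top (array([ 0.30157633, -0.05396177,  1.20154149]), array([ 0.23290426, -0.01309612, -0.97268097]))
```

View pics/tg.png

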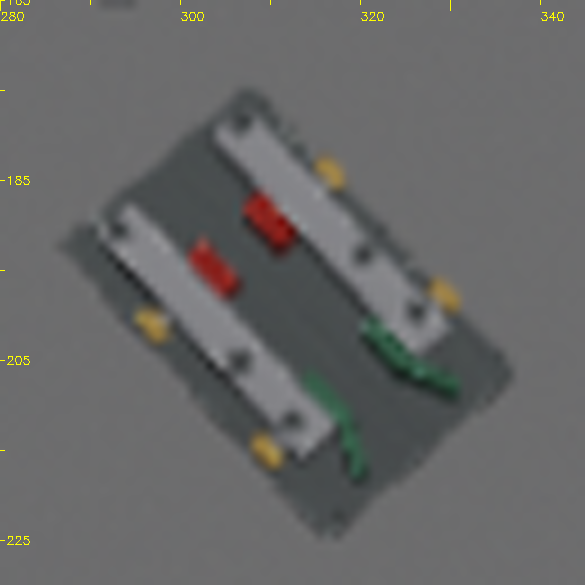

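View pics/tp.png

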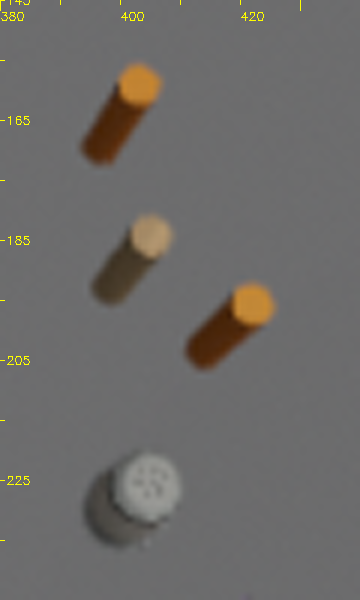

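View pics/tr.png

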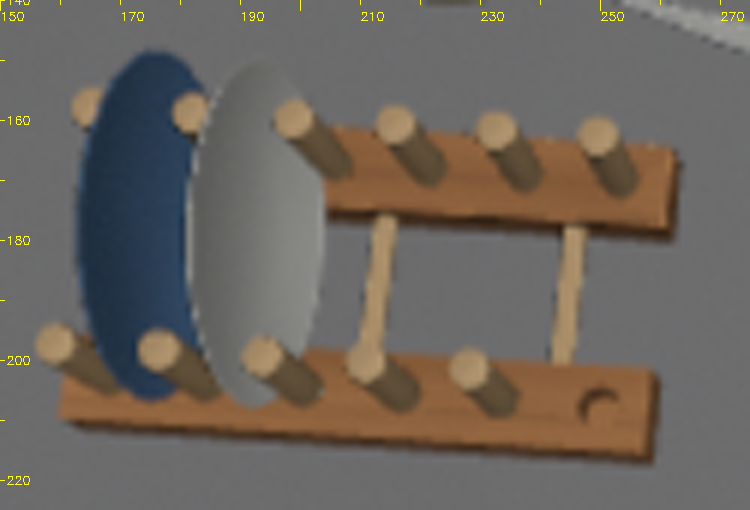

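View pics/sg.png

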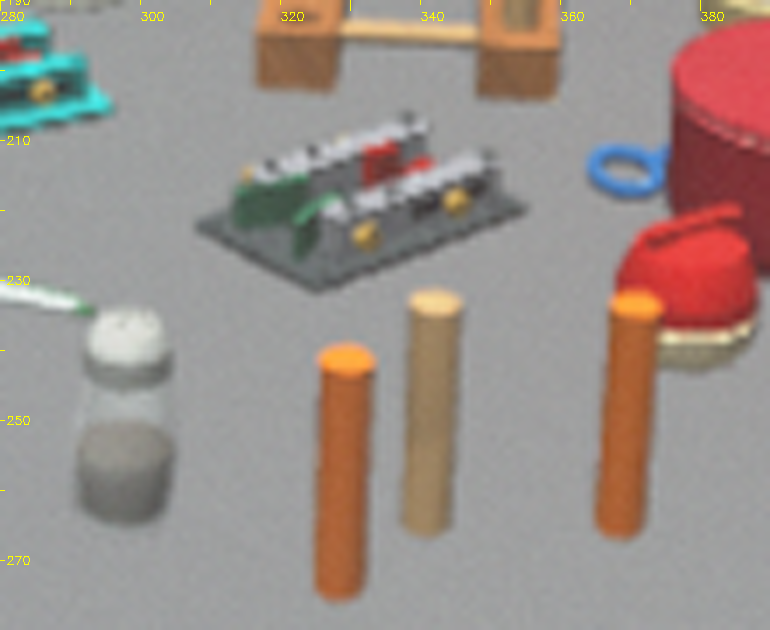

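```bash
cat > fit.py <<'E'
from h import *
from scipy.optimize import least_squares
def fit(n,M,px,x0):
    M=np.array(M,float)/1000; px=np.array(px,float)
    def W(p):
        c,s=np.cos(p[2]),np.sin(p[2]); return np.c_[p[0]+c*M[:,0]-s*M[:,1],p[1]+s*M[:,0]+c*M[:,1],M[:,2]]
    r=least_squares(lambda p:(pr(n,W(p))-px).ravel(),x0,loss='soft_l1')
    return r.x,(pr(n,W(r.x))-px)
E
python3 - <<'E'
from fit import *
np.set_printoptions(precision=4,suppress=True)
C=lambda L,x,y,s:[(a/s-.5+x,b/s-.5+y) for a,b in L]
for n,u,v in(("top",*C([(152,236)],380,145,6)[0]),("side",*C([(435,303)],280,190,7)[0])): print("pegtop",at(n,u,v,.1))
for n,u,v in(("top",*C([(109,287)],380,145,6)[0]),("side",*C([(427,523)],280,190,7)[0])): print("pegbot",at(n,u,v,.0))
M=[(70,44,8),(70,-44,8),(-70,-44,8),(-70,44,8)]
g,r=fit("top",M,C([(60,245),(250,88),(515,372),(333,539)],280,165,9),[.45,-.05,.7]); print("gauge top",g,r.ravel())
# side: corners left(195,225) front(318,290) right(528,208)
g,r=fit("side",[(-70,44,8),(-70,-44,8),(70,-44,8)],C([(195,225),(318,287),(528,206)],280,190,7),g); print("gauge side",g,r.ravel())
R=[(-60,y,109) for y in(-75,-25,25,75,125)]+[(60,y,109) for y in(-125,-75,-25,25)]+[(-60,-125,34)]
k,r=fit("top",R,C([(467,369),(367,362),(263,355),(158,350),(55,342),(597,135),(497,131),(397,125),(295,118),(600,406)],150,140,6),[.45,.2,0]);print("rack",k,r.ravel())
c,s=np.cos(k[2]),np.sin(k[2]); print("socket",k[0]-60e-3*c+125e-3*s,k[1]-60e-3*s-125e-3*c)
print("sock direct",at("top",*C([(600,406)],150,140,6)[0],.034))
for nm,(a,b) in dict(or1=(140,84),or2=(253,304),mill=(150,485)).items(): print(nm,at("top",*C([(a,b)],380,145,6)[0],.1 if nm!="mill" else .09))
E
```

```text
pegtop [ 0.6066 -0.3169]
pegtop [ 0.6061 -0.3234]
pegbot [ 0.6072 -0.3161]
pegbot [ 0.6072 -0.3204]
gauge top [ 0.5918 -0.0438  0.7074] [ 0.125   0.2233 -0.1385 -0.3445  0.3681 -0.0131 -0.3504  0.1084]
gauge side [ 0.5916 -0.0547  0.7188] [-0.1397 -0.146   0.0069  0.2571  0.1361 -0.1711]
rack [ 0.6347  0.265  -0.0913] [ 0.4151 -0.1244 -0.2255 -0.0217 -0.1678  0.0829  0.0883 -0.1438  0.0425
  0.1313  0.2819  0.1426 -0.0066 -0.1972 -0.2647 -0.2018 -0.1592 -0.038
  0.0164  0.3875]
socket 0.5635824821555625 0.1459777090283233
sock direct [0.5648 0.146 ]
or1 [ 0.6843 -0.3169]
or2 [ 0.5713 -0.3629]
mill [ 0.4862 -0.3089]
```

```bash
cat > go.py <<'E'
import sys
from h import *
from scipy.spatial.transform import Rotation as Ro
def st():
    s=get_state(); q=s['orientation']; R=Ro.from_quat([q[1],q[2],q[3],q[0]]); return s,s['tcp_pos'],R
def goal(P,yang):
    """shift (cm, current tool axes) and rotvec deg to reach; rotation first in current frame; shift in the target frame also"""
    s,p,R=st(); a=yang; y=np.array([np.cos(a),np.sin(a),0]); z=np.array([0,0,-1.]); T=Ro.from_matrix(np.c_[np.cross(y,z),y,z])
    d=(np.array(P)-p)*100
    m=R.as_matrix()
    print("tcp",p.round(4),"yang",np.degrees(np.arctan2(m[1,1],m[0,1])).round(2),"tilt",np.degrees(m[:2,2]).round(2),"F",s['wrist_force'].round(2),"M",s['ft_torque'].round(3),"gap",round(s['finger_gap'],4),"t",s['clock'])
    print("rot",np.degrees((R.inv()*T).as_rotvec()).round(2),"shift cur",R.inv().apply(d).round(3),"shift after rot",T.inv().apply(d).round(3))
if __name__=="__main__":
    a=[float(x) for x in sys.argv[1:]]; goal(a[:3],np.radians(a[3]))
E
python3 go.py .6066 -.3175 .2 -45
```

```text
tcp [ 0.1365 -0.5581  0.2495] yang -76.26 tilt [-0.01  0.09] F [-0.32 -0.13 -0.83] M [-0.029  0.046 -0.03 ] gap 0.0854 t 0.1
rot [ -0.08  -0.04 -31.26] shift cur [ 51.377 -12.203   4.983] shift after rot [50.256 16.224  4.952]
```

{"name": "play_rows", "arguments": {
  "series": "40 0 0 0 0 0 -10.4; 40 0 0 0 0 0 -10.4; 40 0 0 0 0 0 -10.4",
  "newtons": 80
}}

```text
clock: 0.48
tcp_pos: [0.1365, -0.5583, 0.2498]
orientation: [-0.001, 0.923, 0.385, 0.0]
wrist_force: [-0.2, 0.2, 0.2]
finger_gap: 0.0346
```

```bash
python3 go.py .6066 -.3175 .2 -45
```

```text
tcp [ 0.1365 -0.5583  0.2498] yang -44.72 tilt [-0.01  0.06] F [-0.19  0.24  0.16] M [ 0.037 -0.019 -0.004] gap 0.0346 t 0.475
rot [-0.05 -0.04  0.28] shift cur [50.179 16.468  4.996] shift after rot [50.264 16.215  4.976]
```

{"name": "play_rows", "arguments": {
  "series": "40 2 0.6 0.4 0 0 0.28; 40 4 1.3 0.4 0 0 0; 40 5 1.7 0.4 0 0 0; 40 5 1.7 0.4 0 0 0; 40 5 1.6 0.4 0 0 0; 40 5 1.6 0.4 0 0 0; 40 5 1.6 0.4 0 0 0; 40 5 1.6 0.4 0 0 0; 40 5 1.6 0.5 0 0 0; 40 4.25 1.4 0.5 0 0 0; 40 3 1 0.4 0 0 0; 40 2 0.5 0.4 0 0 0"
}}

```text
clock: 1.98
tcp_pos: [0.6089, -0.3193, 0.1992]
orientation: [-0.0, 0.925, 0.381, -0.0]
wrist_force: [-0.7, 0.2, 0.6]
finger_gap: 0.0343
```

{"name": "play_rows", "arguments": {
  "series": "40 0 0 0 0 0 0; 40 0 0 0 0 0 0"
}}

```text
clock: 2.22
tcp_pos: [0.607, -0.3211, 0.2003]
orientation: [-0.0, 0.925, 0.38, -0.0]
wrist_force: [-0.2, 0.7, -0.5]
finger_gap: 0.034
```

```bash
python3 go.py .6066 -.3175 .058 -45
python3 - <<'E'
from h import *
for n,b in(("side",(290,150,90,130)),("top",(360,140,90,110))):
    im=cams.read_camera(n); crop(n,im,*b,5,f"pics/{n}1.png")
a=cv2.imread("pics/side1.png");b=cv2.imread("pics/top1.png");c=np.zeros((650,900,3),np.uint8);c[:,:450]=a;c[:550,450:]=b;cv2.imwrite("pics/c1.png",cv2.resize(c[:600,:800],None,fx=1,fy=1) )
E
```

```text
tcp [ 0.607  -0.3211  0.2003] yang -45.39 tilt [-0.04 -0.01] F [-0.16  0.66 -0.47] M [ 0.031  0.026 -0.002] gap 0.034 t 2.225
rot [-0.03  0.04 -0.39] shift cur [ 0.234 -0.273 14.225] shift after rot [ 0.227 -0.278 14.225]
```

View pics/c1.png

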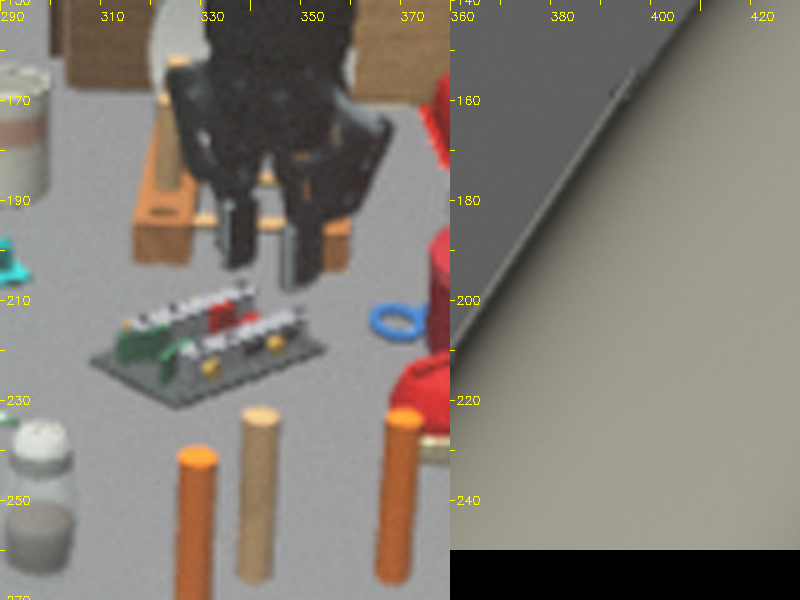

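The side view shows the gripper above the peg (peg top at about (342,233)). The arm blocks the top view, so from here I'll use the side camera and force readings. Descending.

{"name": "play_rows", "arguments": {
  "series": "40 0.23 -0.28 1 0 0 -0.4; 40 0 0 2 0 0 0; 40 0 0 2 0 0 0; 40 0 0 2 0 0 0; 40 0 0 2 0 0 0; 40 0 0 2 0 0 0; 40 0 0 1.6 0 0 0; 40 0 0 1 0 0 0; 40 0 0 0.6 0 0 0; 40 0 0 0 0 0 0; 40 0 0 0 0 0 0"
}}

```text
clock: 3.7
tcp_pos: [0.6079, -0.3172, 0.059]
orientation: [0.001, 0.924, 0.383, 0.0]
wrist_force: [-0.9, -1.2, 0.6]
finger_gap: 0.0343
```

```bash
python3 go.py .6066 -.3175 .058 -45
python3 - <<'E'
from h import *
im=cams.read_camera("side"); crop("side",im,290,170,100,110,6,"pics/side2.png")
E
```

```text
tcp [ 0.6079 -0.3172  0.059 ] yang -44.94 tilt [ 0.06 -0.05] F [-0.89 -1.2   0.59] M [ 0.031  0.053 -0.031] gap 0.0343 t 3.7
rot [ 0.08 -0.01  0.06] shift cur [-0.116 -0.075  0.104] shift after rot [-0.116 -0.075  0.104]
```

View pics/side2.png

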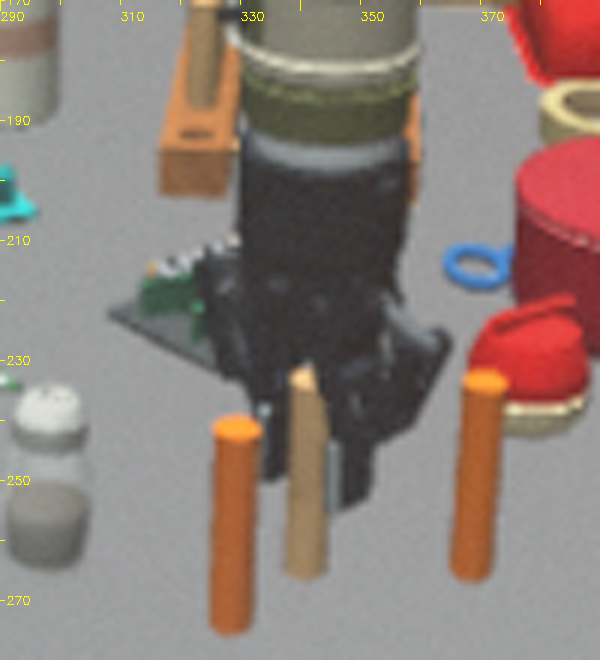

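The peg stands between the pads (peg at columns 338–345, pads at about 334 and 346). Closing gently.

{"name": "play_rows", "arguments": {
  "series": "34 0 0 0 0 0 0; 30 0 0 0 0 0 0; 27 0 0 0 0 0 0; 24 0 0 0 0 0 0; 20 0 0 0 0 0 0; 10 0 0 0 0 0 0; 0 0 0 0 0 0 0; 0 0 0 0 0 0 0; 0 0 0 0 0 0 0",
  "newtons": 80
}}

```text
clock: 4.88
tcp_pos: [0.6076, -0.317, 0.0586]
orientation: [0.0, 0.924, 0.383, 0.0]
wrist_force: [0.5, 0.7, 3.4]
finger_gap: 0.0178
```

```bash
python3 go.py .6066 -.3175 .13 -45
```

```text
tcp [ 0.6076 -0.317   0.0586] yang -44.94 tilt [ 0.02 -0.02] F [0.5  0.72 3.44] M [0.044 0.095 0.012] gap 0.0178 t 4.875
rot [ 0.03 -0.    0.06] shift cur [-0.106 -0.034 -7.144] shift after rot [-0.107 -0.038 -7.144]
```

{"name": "play_rows", "arguments": {
  "series": "0 0 0 -0.5 0 0 0; 0 0 0 -1.5 0 0 0; 0 0 0 -2 0 0 0; 0 0 0 -2 0 0 -9.5; 0 0 0 -1.5 0 0 -9.5; 0 0 0 -0.5 0 0 -9.5; 0 0 0 0 0 0 -9.5; 0 0 0 0 0 0 -9.5; 0 0 0 0 0 0 -9.5; 0 0 0 0 0 0 -9.5; 0 0 0 0 0 0 -9.5; 0 0 0 0 0 0 -9.5"
}}

```text
clock: 6.38
tcp_pos: [0.6076, -0.317, 0.1393]
orientation: [0.0, 0.416, 0.909, -0.0]
wrist_force: [0.7, -0.1, -0.2]
finger_gap: 0.0186
```

{"name": "play_rows", "arguments": {
  "series": "0 0 0 0 0 0 0; 0 0 0 0 0 0 0"
}}

```text
clock: 6.62
tcp_pos: [0.6076, -0.317, 0.1388]
orientation: [0.0, 0.419, 0.908, -0.0]
wrist_force: [-0.1, 0.6, -0.6]
finger_gap: 0.0181
```

```bash
python3 go.py .531 -.0958 .13 40.5
python3 - <<'E'
from h import *
im=cams.read_camera("side"); crop("side",im,290,160,100,110,6,"pics/side3.png")
E
```

```text
tcp [ 0.6076 -0.317   0.1388] yang 40.4 tilt [ 0.02 -0.02] F [-0.05  0.56 -0.63] M [0.009 0.012 0.025] gap 0.0181 t 6.625
rot [ 0.    0.03 -0.1 ] shift cur [21.809  8.507  0.87 ] shift after rot [21.794  8.543  0.882]
```

View pics/side3.png

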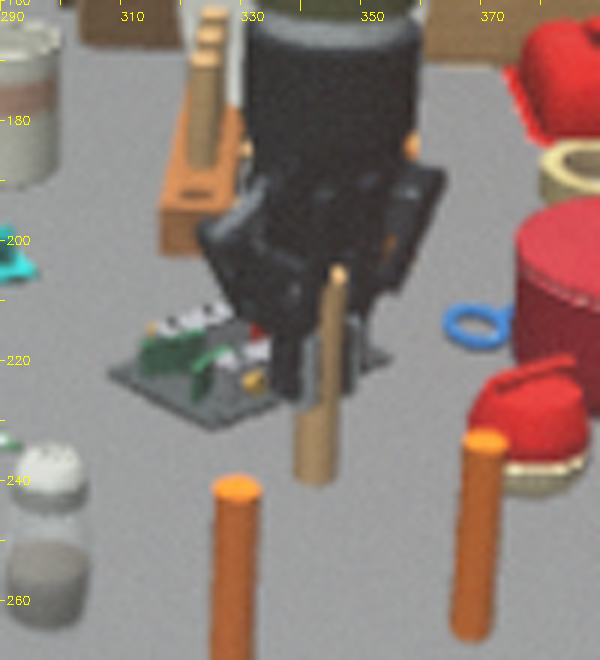

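The peg is held and looks upright within about 0.5° (foot near (342,239)). Next, above the entry point.

{"name": "play_rows", "arguments": {
  "series": "0 1.5 0.6 0 0 0 -0.1; 0 3 1.2 0 0 0 0; 0 4 1.6 0 0 0 0; 0 4 1.6 0 0 0 0; 0 4 1.5 0.2 0 0 0; 0 3 1.2 0.3 0 0 0; 0 1.8 0.6 0.2 0 0 0; 0 0.5 0.2 0.2 0 0 0; 0 0 0 0 0 0 0; 0 0 0 0 0 0 0; 0 0 0 0 0 0 0"
}}

```text
clock: 8.05
tcp_pos: [0.5304, -0.097, 0.1293]
orientation: [0.0, 0.418, 0.908, -0.0]
wrist_force: [0.2, -0.4, -0.8]
finger_gap: 0.0184
```

```bash
python3 go.py .531 -.0958 .072 40.5
python3 - <<'E'
from h import *
im=cams.read_camera("side"); crop("side",im,270,150,110,90,7,"pics/side4.png")
im=cams.read_camera("top"); crop("top",im,270,160,90,80,7,"pics/top4.png")
E
```

```text
tcp [ 0.5304 -0.097   0.1293] yang 40.59 tilt [ 0.02 -0.02] F [ 0.18 -0.42 -0.81] M [-0.053 -0.023  0.024] gap 0.0184 t 8.05
rot [0.   0.02 0.09] shift cur [0.055 0.129 5.727] shift after rot [0.053 0.129 5.727]
```

View pics/side4.png

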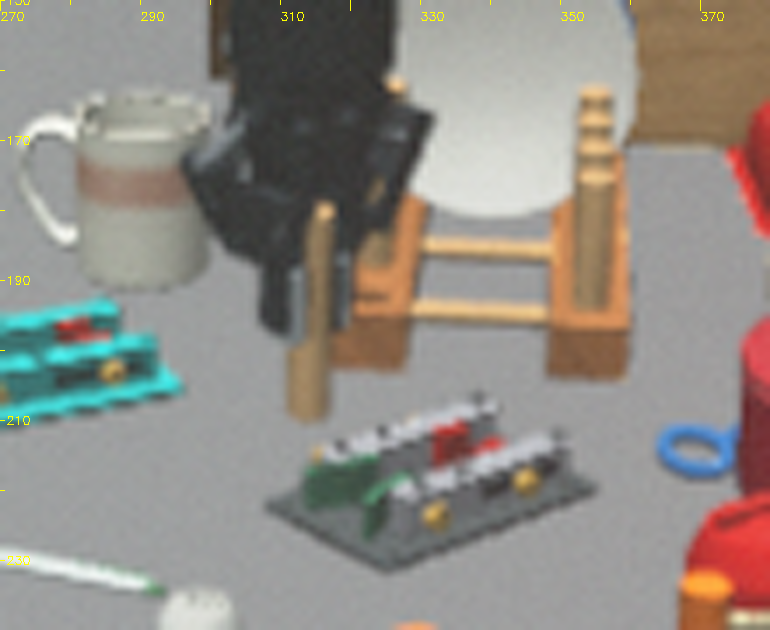

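View pics/top4.png

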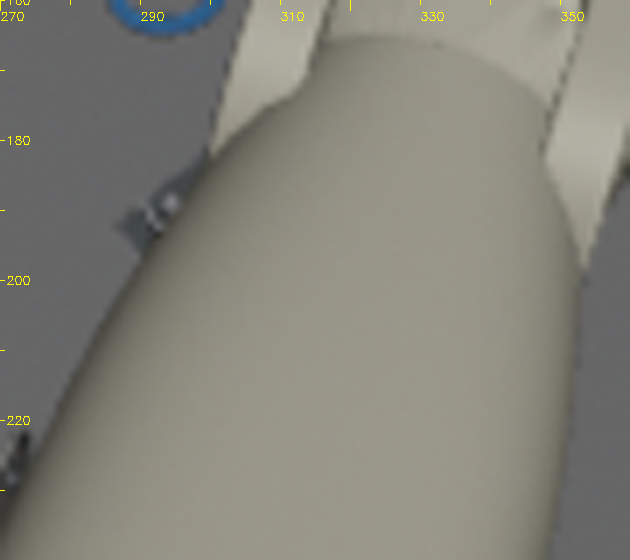

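Run:
```python
from fit import *
np.set_printoptions(precision=4,suppress=True)
def sil(P,h=.1):
    a=np.linspace(0,2*np.pi,40); 
    lo=pr("side",[(P[0]+.01*np.cos(t),P[1]+.01*np.sin(t),P[2]) for t in a]); hi=pr("side",[(P[0]+.01*np.cos(t),P[1]+.01*np.sin(t),P[2]+h) for t in a])
    print("foot u",lo[:,0].min(),lo[:,0].max(),"vmax",lo[:,1].max(),"top u",hi[:,0].min(),hi[:,0].max(),"vmin",hi[:,1].min())
sil((.5304,-.097,.0707)); sil((.5309,-.0966,.0707))
z=lambda a,o:a/7-.5+o
print(z(288,270),z(329,270),z(421,150),"top right",z(335,270),"vmin",z(203,150))
```

```text
foot u 310.423066395678 316.6124602408616 vmax 209.32766703380184 top u 310.73859196444795 317.12271546984465 vmin 177.7855439225103
foot u 310.5793426004096 316.76678508109734 vmax 209.2785449208067 top u 310.89969942103005 317.2817468471905 vmin 177.745079786622
310.64285714285717 316.5 209.64285714285714 top right 317.35714285714283 vmin 178.5
```

```bash
cat > ov.py <<'E'
from fit import *
def overlay(n,src,box,s,g,out,mouth=50):
    im=cv2.imread(src); x,y,w,h=box
    c=cv2.resize(im[y:y+h,x:x+w],None,fx=s,fy=s,interpolation=cv2.INTER_CUBIC)
    def L(pts,col,close=True):
        cc,ss=np.cos(g[2]),np.sin(g[2]); P=np.array(pts,float)/1000
        W=np.c_[g[0]+cc*P[:,0]-ss*P[:,1],g[1]+ss*P[:,0]+cc*P[:,1],P[:,2]]
        p=((pr(n,W)-[x,y]+.5)*s).round().astype(int); cv2.polylines(c,[p],close,col,1)
    L([(70,44,8),(70,-44,8),(-70,-44,8),(-70,44,8)],(0,255,255))
    for q in(1,-1):
        L([(-64,q*19,30),(-44,q*10.8,30),(-26,q*10.8,30)],(0,255,0),False)
    cv2.imwrite(out,c)
E
python3 - <<'E'
from ov import *
overlay("top","pics/top0.png",(280,165,65,65),9,(.5918,-.0438,.7074),"pics/ot.png")
overlay("side","pics/side0.png",(300,195,65,45),11,(.5918,-.0438,.7074),"pics/os.png")
a=cv2.imread("pics/os.png");print(a.shape)
E
```

```text
(495, 715, 3)
```

View pics/ot.png

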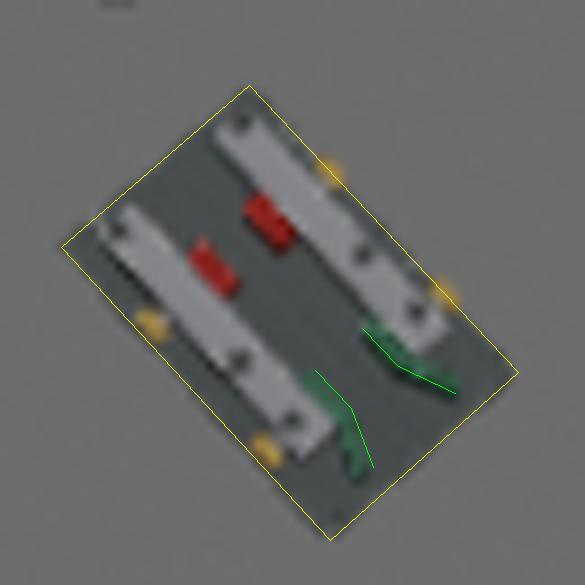

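View pics/os.png

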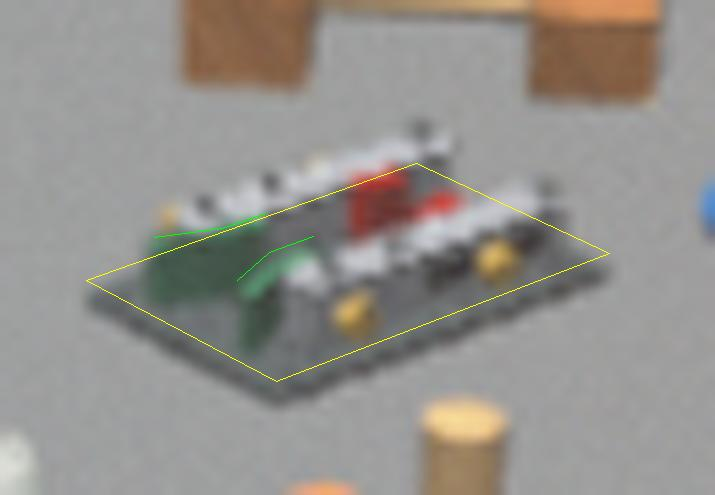

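Run:
```python
from ov import *
np.set_printoptions(precision=4,suppress=True)
C=lambda L,x,y,s:[(a/s-.5+x,b/s-.5+y) for a,b in L]
for zr in(0,8):
  g,r=fit("top",[(70,44,0),(70,-44,8),(-70,-44,zr),(-70,44,0)],C([(60,245),(250,88),(515,372),(333,539)],280,165,9),[.59,-.05,.7]); print("gauge top",g,r.ravel())
gs,r=fit("side",[(-70,44,0),(-70,-44,0),(70,-44,0)],C([(86,302),(278,405),(610,275)],300,195,11),g); print("gauge side",gs,r.ravel())
gm=(g+gs)/2; print(gm)
overlay("top","pics/top0.png",(295,185,45,40),17,gm,"pics/ot.png")
overlay("side","pics/side0.png",(300,195,65,45),11,gm,"pics/os.png")
```

```text
gauge top [ 0.5932 -0.0438  0.7082] [ 0.3008  0.4497 -0.1775 -0.7671  0.2212  0.0868 -0.3448  0.1002]
gauge top [ 0.5927 -0.0436  0.7024] [ 0.3018  0.4642 -0.0704 -0.6396  0.2672 -0.1726 -0.536   0.2863]
gauge side [ 0.5923 -0.0431  0.7079] [ 0.1078  0.0545 -0.0404 -0.0434 -0.0668  0.0138]
[ 0.5925 -0.0433  0.7052]
```

View pics/ot.png

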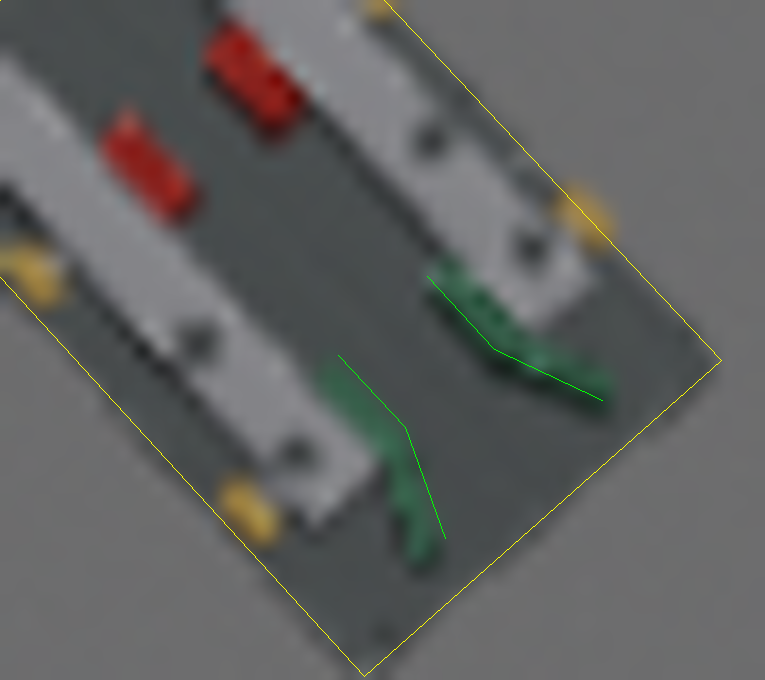

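View pics/os.png

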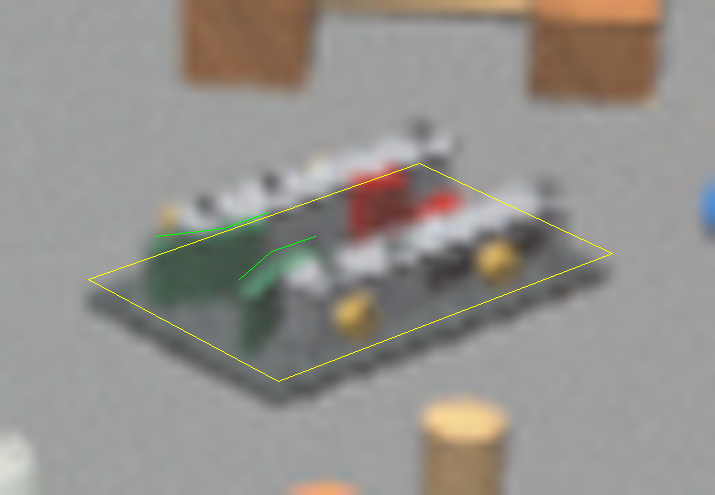

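```bash
python3 go.py .5314 -.0949 .072 40.5
```

```text
tcp [ 0.5301 -0.0967  0.1292] yang 40.61 tilt [ 0.   -0.01] F [ 0.23 -0.03 -0.05] M [-0.021  0.02  -0.03 ] gap 0.0182 t 8.15
rot [-0.    0.01  0.11] shift cur [0.059 0.216 5.721] shift after rot [0.059 0.216 5.721]
```

{"name": "play_rows", "arguments": {
  "series": "0 0.06 0.2 0 0 0 0.1; 0 0 0 1 0 0 0; 0 0 0 1.5 0 0 0; 0 0 0 1.5 0 0 0; 0 0 0 1 0 0 0; 0 0 0 0.5 0 0 0; 0 0 0 0.2 0 0 0; 0 0 0 0 0 0 0; 0 0 0 0 0 0 0",
  "newtons": 100
}}

```text
clock: 9.28
tcp_pos: [0.5314, -0.0945, 0.0728]
orientation: [0.0, 0.418, 0.908, 0.0]
wrist_force: [0.9, 0.5, -0.4]
finger_gap: 0.018
```

```bash
python3 go.py .5314 -.0949 .072 40.5
python3 - <<'E'
from h import *
im=cams.read_camera("side"); crop("side",im,295,165,70,75,8,"pics/side5.png")
E
```

```text
tcp [ 0.5314 -0.0945  0.0728] yang 40.56 tilt [ 0.05 -0.02] F [ 0.89  0.46 -0.41] M [-0.047  0.003 -0.059] gap 0.018 t 9.275
rot [0.02 0.05 0.06] shift cur [-0.025 -0.027  0.075] shift after rot [-0.025 -0.027  0.075]
```

View pics/side5.png

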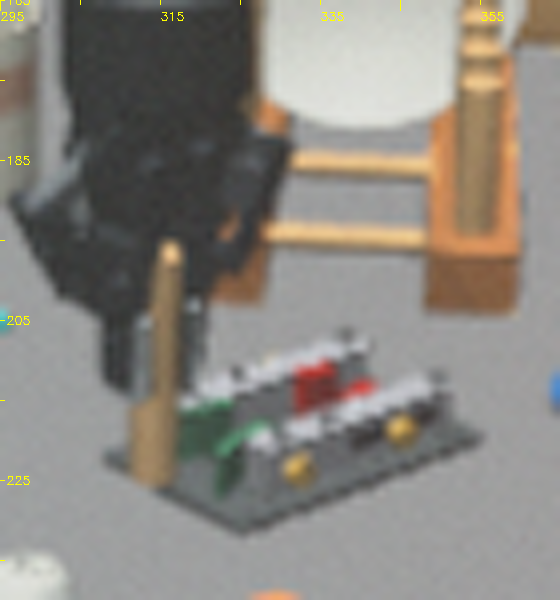

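The side view shows the peg low at the channel entry, with its foot at about (314,225), in line with the green funnel. Advancing carefully along tool y.

{"name": "play_rows", "arguments": {
  "series": "0 0 0.5 0.05 0 0 0; 0 0 0.7 0 0 0 0; 0 0 0.7 0 0 0 0; 0 0 0.4 0 0 0 0; 0 0 0.3 0 0 0 0; 0 0 0 0 0 0 0"
}}

```text
clock: 10.07
tcp_pos: [0.551, -0.0773, 0.0717]
orientation: [0.0, 0.418, 0.908, -0.0]
wrist_force: [0.2, 0.0, -0.6]
finger_gap: 0.0177
```

```bash
python3 go.py .5659 -.066 .072 40.5
```

```text
tcp [ 0.551  -0.0773  0.0717] yang 40.58 tilt [-0.   -0.01] F [ 0.22  0.05 -0.58] M [-0.023  0.039  0.027] gap 0.0177 t 10.075
rot [-0.01  0.    0.08] shift cur [-0.11   1.873 -0.028] shift after rot [-0.107  1.873 -0.028]
```

{"name": "play_rows", "arguments": {
  "series": "0 -0.05 0.2 0 0 0 0; 0 0 0.2 0 0 0 0; 0 0 0.2 0 0 0 0; 0 0 0 0 0 0 0"
}}

```text
clock: 10.58
tcp_pos: [0.5558, -0.0739, 0.0718]
orientation: [0.0, 0.418, 0.908, -0.0]
wrist_force: [-0.2, -0.8, 0.4]
finger_gap: 0.0179
```

{"name": "play_rows", "arguments": {
  "series": "0 0 0.2 0 0 0 0; 0 0 0.1 0 0 0 0; 0 0 0 0 0 0 0"
}}

```text
clock: 10.95
tcp_pos: [0.5581, -0.072, 0.0718]
orientation: [0.0, 0.418, 0.908, -0.0]
wrist_force: [1.0, 0.3, -0.5]
finger_gap: 0.018
```

```bash
cat > gp.py <<'E'
from h import *
s=get_state(); g=(.5925,-.0433,.707); c,n=np.cos(g[2]),np.sin(g[2]); d=s['tcp_pos']-[g[0],g[1],0]
f=s['wrist_force'];m=s['ft_torque']
print("gx %.1f gy %.1f z %.1f | Fx %.2f Fy %.2f Fz %.2f | Mx %.3f My %.3f Mz %.3f t %.2f"%((c*d[0]+n*d[1])*1e3,(c*d[1]-n*d[0])*1e3,d[2]*1e3,c*f[0]+n*f[1],c*f[1]-n*f[0],f[2],c*m[0]+n*m[1],c*m[1]-n*m[0],m[2],s['clock']))
E
python3 gp.py
```

```text
gx -44.8 gy 0.5 z 71.8 | Fx 0.98 Fy -0.41 Fz -0.53 | Mx -0.059 My -0.058 Mz -0.014 t 10.95
```

{"name": "play_rows", "arguments": {
  "series": "0 0 0.15 0 0 0 0; 0 0 0.15 0 0 0 0; 0 0 0 0 0 0 0"
}}

```text
clock: 11.32
tcp_pos: [0.5605, -0.07, 0.0718]
orientation: [0.0, 0.418, 0.908, 0.0]
wrist_force: [0.4, -0.2, -0.7]
finger_gap: 0.0178
```

```bash
python3 gp.py
```

```text
gx -41.7 gy 0.5 z 71.8 | Fx 0.19 Fy -0.37 Fz -0.67 | Mx -0.090 My -0.076 Mz -0.037 t 11.32
```

{"name": "play_rows", "arguments": {
  "series": "0 0 0.15 0 0 0 0; 0 0 0.15 0 0 0 0; 0 0 0 0 0 0 0"
}}

```text
clock: 11.7
tcp_pos: [0.5627, -0.068, 0.0718]
orientation: [0.0, 0.418, 0.908, 0.0]
wrist_force: [-0.9, -0.1, -0.6]
finger_gap: 0.0178
```

```bash
python3 gp.py
```

```text
gx -38.7 gy 0.5 z 71.8 | Fx -0.76 Fy 0.51 Fz -0.60 | Mx -0.145 My -0.049 Mz 0.030 t 11.70
```

{"name": "play_rows", "arguments": {
  "series": "0 -0.03 0.15 0 0 0 0; 0 0 0.2 0 0 0 0; 0 0 0 0 0 0 0"
}}

```text
clock: 12.08
tcp_pos: [0.5655, -0.0659, 0.0718]
orientation: [-0.0, 0.418, 0.908, 0.0]
wrist_force: [-0.0, 0.6, -1.2]
finger_gap: 0.0179
```

```bash
python3 gp.py
```

```text
gx -35.2 gy 0.4 z 71.8 | Fx 0.35 Fy 0.44 Fz -1.22 | Mx 0.024 My -0.008 Mz -0.022 t 12.07
```

{"name": "play_rows", "arguments": {
  "series": "0 0 0.2 0 0 0 0; 0 0 0.2 0 0 0 0; 0 0 0.2 0 0 0 0; 0 0 0 0 0 0 0"
}}

```text
clock: 12.58
tcp_pos: [0.5701, -0.0621, 0.0718]
orientation: [0.0, 0.418, 0.908, -0.0]
wrist_force: [0.5, 0.5, -0.2]
finger_gap: 0.0175
```

```bash
python3 gp.py
```

```text
gx -29.2 gy 0.3 z 71.8 | Fx 0.72 Fy 0.06 Fz -0.15 | Mx 0.034 My 0.022 Mz 0.013 t 12.57
```

{"name": "play_rows", "arguments": {
  "series": "0 0 0.3 0 0 0 0; 0 0 0.4 0 0 0 0; 0 0 0.5 0 0 0 0; 0 0 0.5 0 0 0 0; 0 0 0.5 0 0 0 0; 0 0 0.4 0 0 0 0; 0 0 0.2 0 0 0 0; 0 0 0 0 0 0 0"
}}

```text
clock: 13.58
tcp_pos: [0.5913, -0.0439, 0.0718]
orientation: [0.0, 0.418, 0.908, -0.0]
wrist_force: [-0.2, -0.3, 0.2]
finger_gap: 0.0176
```

```bash
python3 gp.py
python3 - <<'E'
from h import *
c,n=np.cos(.707),np.sin(.707)
for a,b in((300,98),(280,118),(198,183),(180,200),(205,50),(105,140)):
    p=at("top",a/17-.5+295,b/17-.5+185,.03)-[.5925,-.0433]; print(((c*p[0]+n*p[1])*1e3).round(1),((c*p[1]-n*p[0])*1e3).round(1))
E
```

```text
gx -1.3 gy 0.3 z 71.8 | Fx -0.35 Fy -0.05 Fz 0.25 | Mx -0.003 My 0.001 Mz -0.009 t 13.57
14.1 -16.1
13.7 -10.9
14.6 8.2
14.5 12.7
32.4 -9.4
32.0 15.4
```

{"name": "play_rows", "arguments": {
  "series": "0 0 0.2 0 0 0 0; 0 0 0.2 0 0 0 0; 0 0 0.1 0 0 0 0; 0 0 0.1 0 0 0 0; 0 0 0 0 0 0 0"
}}

```text
clock: 14.2
tcp_pos: [0.5958, -0.04, 0.0718]
orientation: [0.0, 0.418, 0.908, -0.0]
wrist_force: [-0.5, -0.2, -0.0]
finger_gap: 0.0181
```

```bash
python3 gp.py
```

```text
gx 4.6 gy 0.3 z 71.8 | Fx -0.51 Fy 0.21 Fz -0.01 | Mx 0.037 My 0.006 Mz 0.024 t 14.20
```

{"name": "play_rows", "arguments": {
  "series": "0 0 0.05 0 0 0 0; 0 0 0.05 0 0 0 0; 0 0 0 0 0 0 0"
}}

```text
clock: 14.58
tcp_pos: [0.5966, -0.0394, 0.0718]
orientation: [0.0, 0.418, 0.908, -0.0]
wrist_force: [-0.6, 0.1, -0.4]
finger_gap: 0.0179
```

```bash
python3 gp.py
```

```text
gx 5.6 gy 0.3 z 71.8 | Fx -0.38 Fy 0.46 Fz -0.40 | Mx 0.011 My -0.003 Mz 0.007 t 14.57
```

{"name": "play_rows", "arguments": {
  "series": "0 0 0.05 0 0 0 0; 0 0 0.05 0 0 0 0; 0 0 0 0 0 0 0"
}}

```text
clock: 14.95
tcp_pos: [0.5974, -0.0387, 0.0718]
orientation: [0.0, 0.418, 0.908, -0.0]
wrist_force: [-0.3, -0.7, -0.2]
finger_gap: 0.0182
```

```bash
python3 gp.py
```

```text
gx 6.7 gy 0.3 z 71.8 | Fx -0.69 Fy -0.39 Fz -0.22 | Mx -0.002 My 0.001 Mz 0.014 t 14.95
```

{"name": "play_rows", "arguments": {
  "series": "0 0 0.05 0 0 0 0; 0 0 0.05 0 0 0 0; 0 0 0 0 0 0 0"
}}

```text
clock: 15.32
tcp_pos: [0.5981, -0.0381, 0.0718]
orientation: [0.0, 0.418, 0.908, -0.0]
wrist_force: [-0.6, -0.5, -0.3]
finger_gap: 0.0176
```

```bash
python3 gp.py
```

```text
gx 7.6 gy 0.3 z 71.8 | Fx -0.74 Fy -0.01 Fz -0.34 | Mx 0.002 My -0.000 Mz 0.003 t 15.32
```

{"name": "play_rows", "arguments": {
  "series": "0 0 0.05 0 0 0 0; 0 0 0 0 0 0 0"
}}

```text
clock: 15.58
tcp_pos: [0.5984, -0.0379, 0.0717]
orientation: [-0.0, 0.418, 0.908, -0.0]
wrist_force: [-0.4, -0.4, -0.8]
finger_gap: 0.0179
```

```bash
python3 gp.py
```

```text
gx 8.0 gy 0.3 z 71.7 | Fx -0.56 Fy -0.08 Fz -0.83 | Mx -0.074 My 0.173 Mz 0.002 t 15.57
```

{"name": "play_rows", "arguments": {
  "series": "0 0 0.05 0 0 0 0; 0 0 0 0 0 0 0"
}}

```text
clock: 15.82
tcp_pos: [0.5986, -0.0377, 0.0717]
orientation: [-0.0, 0.418, 0.908, -0.0]
wrist_force: [-0.6, -1.4, -0.1]
finger_gap: 0.018
```

```bash
python3 gp.py
```

```text
gx 8.2 gy 0.3 z 71.7 | Fx -1.39 Fy -0.67 Fz -0.12 | Mx -0.110 My 0.517 Mz -0.002 t 15.82
```

{"name": "play_rows", "arguments": {
  "series": "0 0 0 0 0 0 0; 0 0 0 0 0 0 0"
}}

```text
clock: 16.08
tcp_pos: [0.5986, -0.0377, 0.0717]
orientation: [-0.0, 0.418, 0.908, -0.0]
wrist_force: [-1.7, -2.5, -0.4]
finger_gap: 0.0177
```

```bash
python3 gp.py
```

```text
gx 8.3 gy 0.3 z 71.7 | Fx -2.94 Fy -0.75 Fz -0.43 | Mx -0.191 My 0.633 Mz 0.047 t 16.07
```

{"name": "play_rows", "arguments": {
  "series": "0 -0.015 0.02 0 0 0 0; 0 0 0 0 0 0 0; 0 0 0 0 0 0 0"
}}

```text
clock: 16.45
tcp_pos: [0.599, -0.0376, 0.0717]
orientation: [0.0, 0.418, 0.908, -0.0]
wrist_force: [-1.0, -2.7, -0.9]
finger_gap: 0.0183
```

```bash
python3 gp.py
```

```text
gx 8.7 gy 0.1 z 71.7 | Fx -2.47 Fy -1.42 Fz -0.94 | Mx -0.289 My 0.750 Mz 0.027 t 16.45
```

{"name": "play_rows", "arguments": {
  "series": "0 0 0.03 0 0 0 0; 0 0 0 0 0 0 0; 0 0 0 0 0 0 0"
}}

```text
clock: 16.82
tcp_pos: [0.5992, -0.0375, 0.0717]
orientation: [-0.0, 0.418, 0.908, -0.0]
wrist_force: [-2.4, -4.2, -0.5]
finger_gap: 0.0174
```

```bash
python3 gp.py
```

```text
gx 8.8 gy 0.1 z 71.7 | Fx -4.59 Fy -1.65 Fz -0.54 | Mx -0.432 My 1.018 Mz 0.097 t 16.82
```

{"name": "play_rows", "arguments": {
  "series": "0 -0.04 0 0 0 0 0; 0 0 0 0 0 0 0; 0 0 0 0 0 0 0"
}}

```text
clock: 17.2
tcp_pos: [0.5998, -0.0375, 0.0718]
orientation: [0.0, 0.418, 0.908, 0.0]
wrist_force: [-1.3, -3.2, -0.8]
finger_gap: 0.0181
```

```bash
python3 gp.py
```

```text
gx 9.3 gy -0.3 z 71.8 | Fx -3.05 Fy -1.58 Fz -0.76 | Mx -0.363 My 0.691 Mz 0.052 t 17.20
```

{"name": "play_rows", "arguments": {
  "series": "0 -0.04 0 0 0 0 0; 0 0 0 0 0 0 0; 0 0 0 0 0 0 0"
}}

```text
clock: 17.58
tcp_pos: [0.5999, -0.0376, 0.0718]
orientation: [0.0, 0.418, 0.908, 0.0]
wrist_force: [-1.4, -1.9, 0.1]
finger_gap: 0.0178
```

```bash
python3 gp.py
```

```text
gx 9.3 gy -0.5 z 71.8 | Fx -2.29 Fy -0.55 Fz 0.14 | Mx -0.085 My 0.460 Mz 0.002 t 17.57
```

{"name": "play_rows", "arguments": {
  "series": "0 -0.02 0.04 0 0 0 0; 0 0 0 0 0 0 0; 0 0 0 0 0 0 0"
}}

```text
clock: 17.95
tcp_pos: [0.6001, -0.0377, 0.0717]
orientation: [-0.0, 0.418, 0.908, -0.0]
wrist_force: [-1.3, -2.1, -0.3]
finger_gap: 0.018
```

```bash
python3 gp.py
```

```text
gx 9.4 gy -0.6 z 71.7 | Fx -2.34 Fy -0.80 Fz -0.31 | Mx 0.054 My 0.503 Mz -0.042 t 17.95
```

{"name": "play_rows", "arguments": {
  "series": "0 0 0.05 0 0 0 0; 0 0 0 0 0 0 0; 0 0 0 0 0 0 0"
}}

```text
clock: 18.32
tcp_pos: [0.6003, -0.0375, 0.0717]
orientation: [-0.0, 0.418, 0.908, -0.0]
wrist_force: [-3.8, -2.4, 1.5]
finger_gap: 0.0178
```

```bash
python3 gp.py
```

```text
gx 9.6 gy -0.7 z 71.7 | Fx -4.42 Fy 0.63 Fz 1.54 | Mx 0.089 My 1.026 Mz -0.017 t 18.32
```

{"name": "play_rows", "arguments": {
  "series": "0 0 0.03 0 0 0 0; 0 0 0 0 0 0 0; 0 0 0 0 0 0 0"
}}

```text
clock: 18.7
tcp_pos: [0.6004, -0.0374, 0.0717]
orientation: [-0.0, 0.418, 0.908, -0.0]
wrist_force: [-5.4, -3.0, 0.3]
finger_gap: 0.0176
```

```bash
python3 gp.py
```

```text
gx 9.8 gy -0.6 z 71.7 | Fx -6.06 Fy 1.25 Fz 0.25 | Mx 0.145 My 1.262 Mz -0.039 t 18.70
```

{"name": "play_rows", "arguments": {
  "series": "0 0.01 0.01 0 0 0 0; 0 0 0 0 0 0 0; 0 0 0 0 0 0 0; 0 0 0 0 0 0 0; 0 0 0 0 0 0 0"
}}

```text
clock: 19.32
tcp_pos: [0.6004, -0.0374, 0.0717]
orientation: [-0.0, 0.418, 0.908, -0.001]
wrist_force: [-5.0, -2.5, 1.5]
finger_gap: 0.0178
```

```bash
python3 gp.py
```

```text
gx 9.8 gy -0.6 z 71.7 | Fx -5.43 Fy 1.31 Fz 1.52 | Mx 0.109 My 1.330 Mz -0.010 t 19.32
```

{"name": "play_rows", "arguments": {
  "series": "0 0.01 0.02 0 0 0 0; 0 0 0 0 0 0 0; 0 0 0 0 0 0 0; 0 0 0 0 0 0 0; 0 0 0 0 0 0 0; 0 0 0 0 0 0 0"
}}

```text
clock: 20.08
tcp_pos: [0.6004, -0.0373, 0.0717]
orientation: [-0.0, 0.418, 0.908, -0.001]
wrist_force: [-4.3, -3.2, 2.7]
finger_gap: 0.0177
```

```bash
python3 gp.py
```

```text
gx 9.9 gy -0.6 z 71.7 | Fx -5.35 Fy 0.39 Fz 2.74 | Mx 0.062 My 1.471 Mz 0.044 t 20.07
```

{"name": "play_rows", "arguments": {
  "series": "0 0 0 0 0 0 0; 0 0 0 0 0 0 0; 0 0 0 0 0 0 0; 0 0 0 0 0 0 0; 0 0 0 0 0 0 0; 0 0 0 0 0 0 0"
}}

```text
clock: 20.82
tcp_pos: [0.6004, -0.0374, 0.0717]
orientation: [-0.0, 0.418, 0.908, -0.001]
wrist_force: [-4.8, -3.2, 1.1]
finger_gap: 0.0179
```

```bash
python3 gp.py
python3 - <<'E'
from h import *
im=cams.read_camera("side"); crop("side",im,295,160,70,70,8,"pics/side6.png")
E
```

```text
gx 9.9 gy -0.6 z 71.7 | Fx -5.79 Fy 0.67 Fz 1.06 | Mx 0.005 My 1.410 Mz 0.028 t 20.82
```

View pics/side6.png

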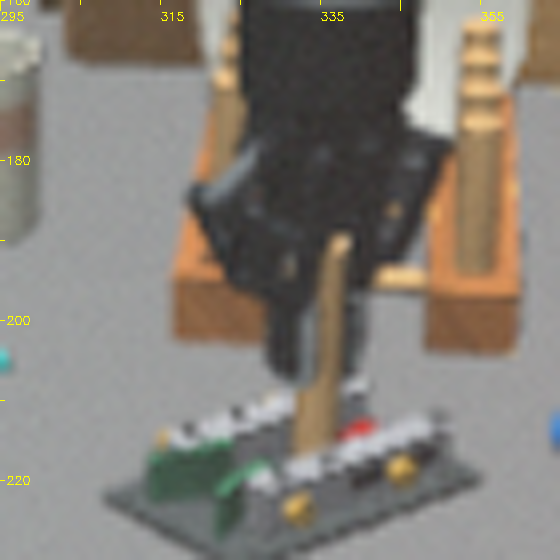

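{"name": "play_rows", "arguments": {
  "series": "0 0 0.03 0 0 0 0; 0 0 0 0 0 0 0; 0 0 0 0 0 0 0; 0 0 0 0 0 0 0; 0 0 0 0 0 0 0; 0 0 0 0 0 0 0"
}}

```text
clock: 21.62
tcp_pos: [0.6004, -0.0373, 0.0717]
orientation: [-0.0, 0.418, 0.908, -0.001]
wrist_force: [-4.9, -4.5, 1.6]
finger_gap: 0.0178
```

```bash
python3 gp.py
```

```text
gx 9.9 gy -0.6 z 71.7 | Fx -6.62 Fy -0.23 Fz 1.64 | Mx 0.007 My 1.581 Mz 0.007 t 21.62
```

{"name": "play_rows", "arguments": {
  "series": "0 0 0 0 0 0 0; 0 0 0 0 0 0 0; 0 0 0 0 0 0 0"
}}

```text
clock: 22.0
tcp_pos: [0.6005, -0.0373, 0.0717]
orientation: [-0.0, 0.418, 0.908, -0.001]
wrist_force: [-5.2, -5.2, 1.7]
finger_gap: 0.0184
```

```bash
python3 gp.py
```

```text
gx 9.9 gy -0.6 z 71.7 | Fx -7.32 Fy -0.52 Fz 1.68 | Mx 0.026 My 1.583 Mz -0.071 t 22.00
```

{"name": "play_rows", "arguments": {
  "series": "0 0 0 0 0 0 0; 0 0 0 0 0 0 0; 0 0 0 0 0 0 0; 0 0 0 0 0 0 0"
}}

```text
clock: 22.5
tcp_pos: [0.6005, -0.0373, 0.0717]
orientation: [-0.0, 0.418, 0.908, -0.001]
wrist_force: [-5.4, -4.8, 1.0]
finger_gap: 0.0178
```

```bash
python3 gp.py
```

```text
gx 10.0 gy -0.6 z 71.7 | Fx -7.23 Fy -0.19 Fz 0.96 | Mx 0.038 My 1.541 Mz -0.014 t 22.50
```

The push held at about 7 N with the side load near zero (Mx ≈ 0), for over a second. Backing off and lifting out.

{"name": "play_rows", "arguments": {
  "series": "0 0 -0.1 0 0 0 0; 0 0 -0.2 0 0 0 0; 0 0.03 -0.2 0 0 0 0; 0 0 0 0 0 0 0; 0 0 0 -0.5 0 0 0; 0 0 0 -1.5 0 0 0; 0 0 0 -2 0 0 0; 0 0 0 -2 0 0 0; 0 0 0 -1.2 0 0 0; 0 0 0 0 0 0 0; 0 0 0 0 0 0 0"
}}

```text
clock: 23.88
tcp_pos: [0.5968, -0.0396, 0.1433]
orientation: [-0.0, 0.418, 0.908, -0.0]
wrist_force: [0.3, -0.1, -0.5]
finger_gap: 0.0181
```

{"name": "play_rows", "arguments": {
  "series": "0 0 0 0 0 0 9.1; 0 0 0 0 0 0 9.1; 0 0 0 0 0 0 9.1; 0 0 0 0 0 0 9.1; 0 0 0 0 0 0 9.1; 0 0 0 0 0 0 0; 0 0 0 0 0 0 0"
}}

```text
clock: 24.75
tcp_pos: [0.5969, -0.0396, 0.1432]
orientation: [-0.0, 0.736, 0.677, -0.0]
wrist_force: [0.3, -0.1, -0.2]
finger_gap: 0.0176
```

```bash
python3 go.py .564 .146 .14 -5.2
python3 - <<'E'
from h import *
im=cams.read_camera("side"); crop("side",im,290,140,90,90,6,"pics/side7.png"); cv2.imwrite("pics/s7.png",im[:,:,::-1])
s=cv2.imread("pics/side0.png")[:,:,::-1]; crop("side",s,305,155,65,55,11,"pics/sr.png")
E
```

```text
tcp [ 0.5969 -0.0396  0.1432] yang -4.79 tilt [-0.06  0.01] F [ 0.28 -0.07 -0.17] M [-0.014 -0.027  0.003] gap 0.0176 t 24.75
rot [-0.06 -0.    0.41] shift cur [18.224 -4.824  0.323] shift after rot [18.189 -4.954  0.317]
```

View pics/side7.png

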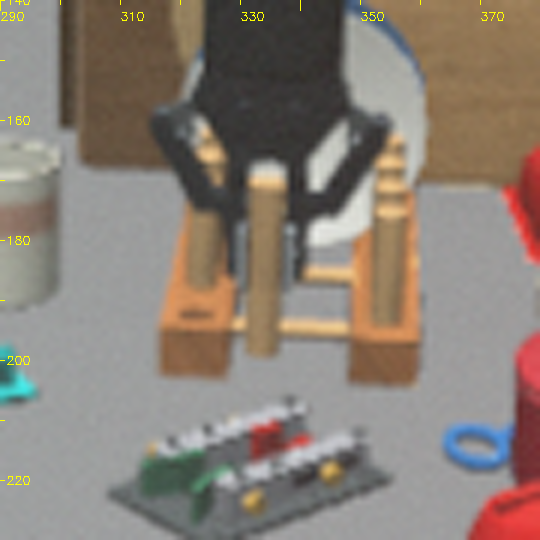

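View pics/sr.png

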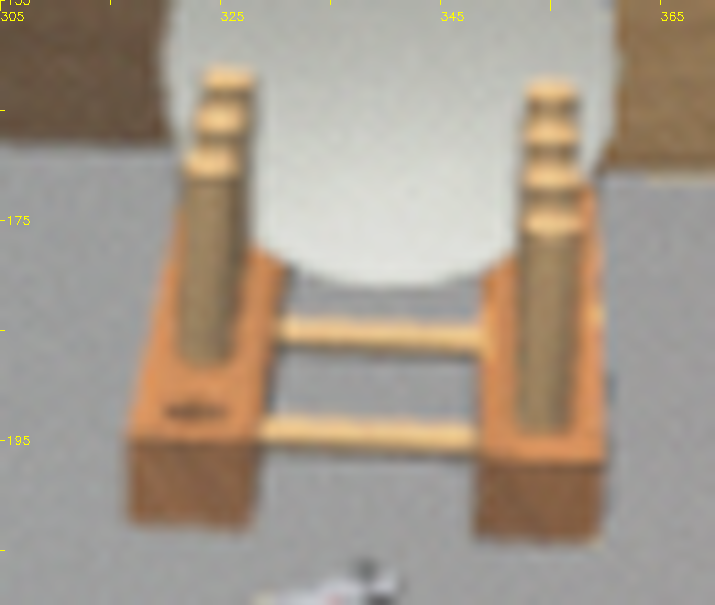

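Run:
```python
from fit import *
np.set_printoptions(precision=4,suppress=True)
C=lambda L,x,y,s:[(a/s-.5+x,b/s-.5+y) for a,b in L]
M=[(-60,25,109),(-60,-25,109),(-60,-75,109),(60,25,109),(60,-25,109),(60,-75,109),(60,-125,109),(-60,-125,34)]
p=C([(229,80),(221,119),(212,162),(551,92),(551,132),(551,176),(553,220),(195,411)],305,155,11)
k,r=fit("side",M,p,[.6347,.265,-.0913]); print(k,r.ravel().round(2))
def sk(k):
    c,s=np.cos(k[2]),np.sin(k[2]); return k[0]-60e-3*c+125e-3*s,k[1]-60e-3*s-125e-3*c
print("socket side",sk(k),"direct",at("side",*p[-1],.034),"proj of top-fit",pr("side",[(*sk((.6347,.265,-.0913)),.034)]),p[-1])
# held peg check
P=(.5969,-.0396,.1432-.0586); a=np.linspace(0,6.28,60)
for z in(0,.1):
    q=pr("side",[(P[0]+.01*np.cos(t),P[1]+.01*np.sin(t),P[2]+z) for t in a]); print(q.min(0),q.max(0), q.mean(0))
z=lambda a,o:a/6-.5+o
print("obs foot",z(246,290),z(281,290),z(357,140)," top",z(249,290),z(286,290),z(176,140))
```

```text
[ 0.6339  0.2553 -0.0887] [-0.11 -0.32 -0.2  -0.13 -0.25 -0.07  0.13 -0.19  0.17 -0.03  0.22 -0.
  0.08  0.28 -0.05  0.2 ]
socket side (np.float64(0.5630918475177289), np.float64(0.13610709972557328)) direct [0.5633 0.1382] proj of top-fit [[322.2501 191.1113]] (322.22727272727275, 191.86363636363637)
[330.4903 196.4211] [336.4578 198.7047] [333.5234 197.5601]
[331.4022 168.1654] [337.5508 170.1156] [334.5275 169.1379]
obs foot 330.5 336.3333333333333 199.0  top 331.0 337.1666666666667 168.83333333333334
```

The side view shows the peg foot at about (333.4,199) and the hole at (322.2,191.9). I'll turn the wrist to check the peg's offset and lean in the other tool direction.

{"name": "play_rows", "arguments": {
  "series": "0 0 0 0 0 0 -10; 0 0 0 0 0 0 -10; 0 0 0 0 0 0 -10; 0 0 0 0 0 0 -10; 0 0 0 0 0 0 -10; 0 0 0 0 0 0 -10; 0 0 0 0 0 0 -10; 0 0 0 0 0 0 -10; 0 0 0 0 0 0 -10; 0 0 0 0 0 0 0; 0 0 0 0 0 0 0"
}}

```text
clock: 26.18
tcp_pos: [0.5972, -0.0397, 0.1437]
orientation: [-0.0, 0.044, 0.999, -0.0]
wrist_force: [0.6, 0.3, -0.2]
finger_gap: 0.0178
```

```bash
python3 go.py .564 .146 .14 -5.2
python3 - <<'E'
from h import *
im=cams.read_camera("side"); crop("side",im,310,155,50,55,11,"pics/side8.png")
s=get_state(); T=s['tcp_pos']; P=(T[0],T[1],T[2]-.0586); a=np.linspace(0,6.28,60)
for z in(0,.03,.1):
    q=pr("side",[(P[0]+.01*np.cos(t),P[1]+.01*np.sin(t),P[2]+z) for t in a]); print(q.min(0),q.max(0), q.mean(0))
E
```

```text
tcp [ 0.5972 -0.0397  0.1437] yang 84.93 tilt [-0.01 -0.  ] F [ 0.63  0.28 -0.17] M [-0.017  0.008  0.053] gap 0.0178 t 26.175
rot [-1.000e-02 -0.000e+00  9.013e+01] shift cur [ 4.944 18.206  0.369] shift after rot [18.194 -4.986  0.37 ]
[330.5765795  196.29367206] [336.54548159 198.57603469] [333.61041855 197.43204203]
[330.84529042 187.98886749] [336.86741231 190.17570199] [333.90623939 189.0795252 ]
[331.49129931 168.027257  ] [337.64136981 169.97605359] [334.61742954 168.99904084]
```

View pics/side8.png

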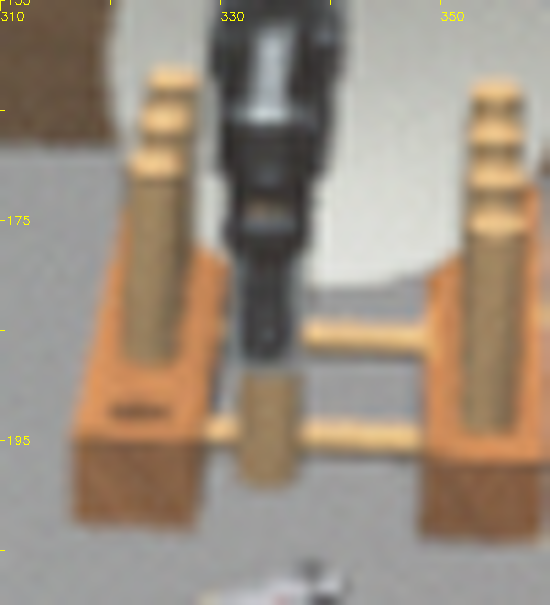

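{"name": "play_rows", "arguments": {
  "series": "0 0.5 1.8 0 0 0 0; 0 1 3.5 0 0 0 0; 0 1.2 4.6 0 0 0 0; 0 1.2 4.6 0 0 0 0; 0 1 3.3 0 0 0 0; 0 0 0.4 0 0 0 10; 0 0 0 0 0 0 10; 0 0 0 0 0 0 10; 0 0 0 0 0 0 10; 0 0 0 0 0 0 10; 0 0 0 0 0 0 10"
}}

```text
clock: 27.6
tcp_pos: [0.5634, 0.1469, 0.1438]
orientation: [-0.0, 0.539, 0.842, -0.0]
wrist_force: [0.8, -0.3, -0.7]
finger_gap: 0.0175
```

{"name": "play_rows", "arguments": {
  "series": "0 0 0 0 0 0 10; 0 0 0 0 0 0 10; 0 0 0 0 0 0 10; 0 0 0 0 0 0 0; 0 0 0 0 0 0 0; 0 0 0 0 0 0 0"
}}

```text
clock: 28.35
tcp_pos: [0.5639, 0.1461, 0.1438]
orientation: [-0.0, 0.736, 0.677, -0.0]
wrist_force: [-0.4, -0.7, -0.3]
finger_gap: 0.0175
```

```bash
python3 go.py .5635 .1465 .0986 -5.2
```

```text
tcp [0.5639 0.1461 0.1438] yang -4.85 tilt [-0. -0.] F [-0.4  -0.69 -0.31] M [ 0.021 -0.038 -0.003] gap 0.0175 t 28.35
rot [-0.    0.    0.35] shift cur [ 0.039 -0.045  4.516] shift after rot [ 0.039 -0.046  4.516]
```

{"name": "play_rows", "arguments": {
  "series": "0 0.04 -0.04 0.5 0 0 0; 0 0 0 1 0 0 0; 0 0 0 1.2 0 0 0; 0 0 0 1 0 0 0; 0 0 0 0.6 0 0 0; 0 0 0 0.2 0 0 0; 0 0 0 0 0 0 0; 0 0 0 0 0 0 0"
}}

```text
clock: 29.35
tcp_pos: [0.564, 0.1463, 0.0992]
orientation: [0.0, 0.737, 0.676, 0.0]
wrist_force: [0.3, -0.4, -0.4]
finger_gap: 0.018
```

```bash
python3 go.py .5635 .1465 .0936 -5.2
python3 - <<'E'
from h import *
im=cams.read_camera("side"); crop("side",im,295,145,60,60,10,"pics/side9.png")
im=cams.read_camera("top"); crop("top",im,220,160,70,70,8,"pics/top9.png")
E
```

```text
tcp [0.564  0.1463 0.0992] yang -4.94 tilt [ 0.05 -0.  ] F [ 0.33 -0.39 -0.39] M [0.034 0.043 0.021] gap 0.018 t 29.35
rot [ 0.05 -0.    0.26] shift cur [ 0.018 -0.054  0.556] shift after rot [ 0.017 -0.054  0.556]
```

View pics/side9.png

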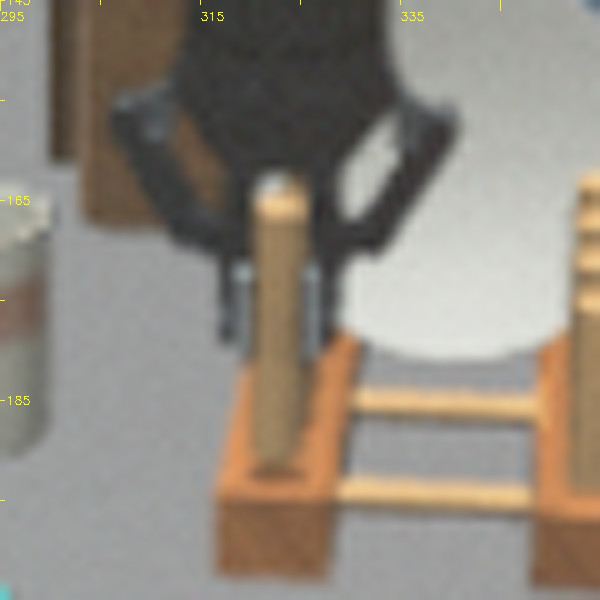

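View pics/top9.png

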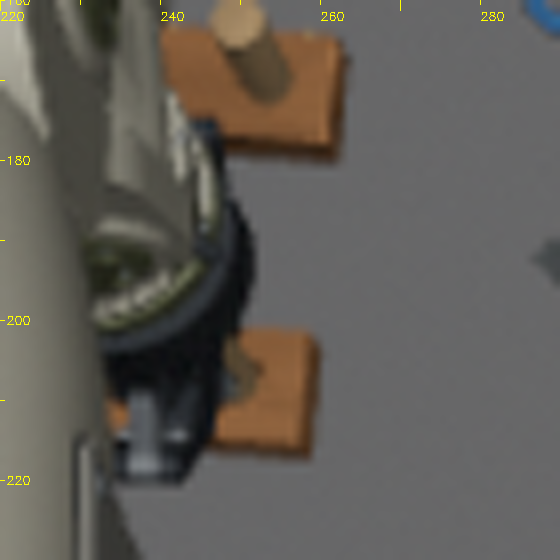

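Run:
```python
from h import *
im=cams.read_camera("side"); cv2.imwrite("pics/s10.png",im[:,:,::-1]); c1=cv2.resize(im[180:202,310:335],None,fx=24,fy=24,interpolation=cv2.INTER_CUBIC)[:,:,::-1]
cv2.imwrite("pics/z1.png",c1)
im=cams.read_camera("top");c2=cv2.resize(im[198:218,240:264],None,fx=24,fy=24,interpolation=cv2.INTER_CUBIC)[:,:,::-1]; cv2.imwrite("pics/z2.png",c2)
T=get_state()['tcp_pos'];a=np.linspace(0,6.28,60)
for n,o in(("side",(310,180)),("top",(240,198))):
  for P,r in(((T[0],T[1]-.0005,T[2]-.0586),.01),((.5634,.146,.034),.011)):
    q=(pr(n,[(P[0]+r*np.cos(t),P[1]+r*np.sin(t),P[2]) for t in a])+.5-o)*24; print(n,q.min(0),q.max(0))
```

```text
side [246.09624148 218.70191038] [371.67178596 264.45166009]
side [236.12369714 253.43161021] [374.00606652 304.15851303]
top [154.3852194  151.07457039] [312.38667399 305.44255319]
top [153.73141077 158.38151681] [326.6324836  327.36328667]
```

View pics/z1.png

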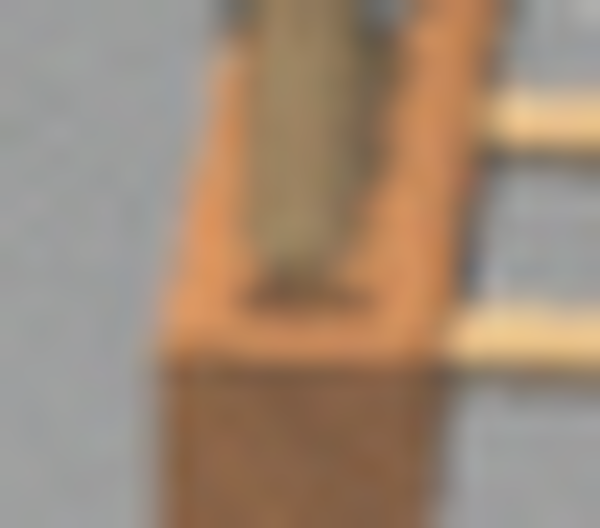

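View pics/z2.png

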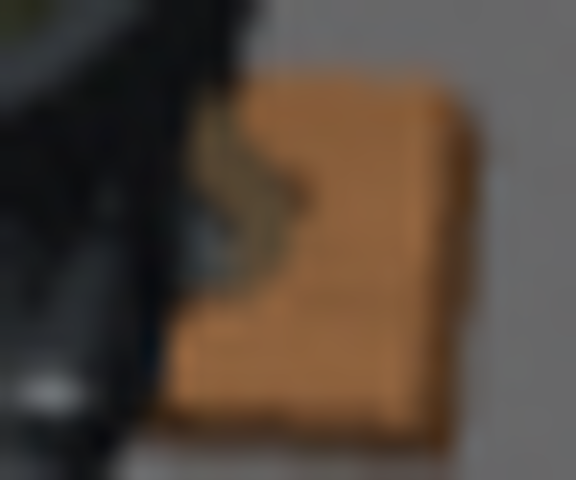

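{"name": "play_rows", "arguments": {
  "series": "0 -0.08 0.07 0.1 0 0 0; 0 0 0 0.1 0 0 0; 0 0 0 0.1 0 0 0; 0 0 0 0 0 0 0"
}}

```text
clock: 30.05
tcp_pos: [0.5642, 0.1454, 0.0956]
orientation: [-0.0, 0.737, 0.676, -0.0]
wrist_force: [-0.2, 0.2, -0.0]
finger_gap: 0.018
```

```bash
python3 go.py .5646 .1455 .0936 -5.2
```

```text
tcp [0.5642 0.1454 0.0956] yang -4.94 tilt [-0.02 -0.01] F [-0.21  0.21 -0.  ] M [ 0.054 -0.025  0.031] gap 0.018 t 30.05
rot [-0.02  0.01  0.26] shift cur [0.015 0.038 0.2  ] shift after rot [0.015 0.038 0.2  ]
```

{"name": "play_rows", "arguments": {
  "series": "0 0 0 0.1 0 0 0; 0 0 0 0.1 0 0 0; 0 0 0 0 0 0 0"
}}

```text
clock: 30.42
tcp_pos: [0.5642, 0.1454, 0.0936]
orientation: [-0.0, 0.737, 0.676, -0.0]
wrist_force: [0.7, -0.2, -1.0]
finger_gap: 0.0179
```

```bash
python3 go.py .5646 .1455 .0926 -5.2
```

```text
tcp [0.5642 0.1454 0.0936] yang -4.94 tilt [-0.01 -0.  ] F [ 0.67 -0.19 -1.02] M [-0.009  0.016 -0.015] gap 0.0179 t 30.425
rot [-0.01  0.01  0.26] shift cur [0.014 0.037 0.103] shift after rot [0.014 0.037 0.103]
```

{"name": "play_rows", "arguments": {
  "series": "0 0 0 0.1 0 0 0; 0 0 0 0.05 0 0 0; 0 0 0 0 0 0 0"
}}

```text
clock: 30.8
tcp_pos: [0.5642, 0.1454, 0.0922]
orientation: [-0.0, 0.737, 0.676, -0.0]
wrist_force: [-0.9, -0.4, 0.1]
finger_gap: 0.0177
```

```bash
python3 go.py .5646 .1455 .0926 -5.2
```

```text
tcp [0.5642 0.1454 0.0922] yang -4.94 tilt [-0.01 -0.01] F [-0.9  -0.41  0.08] M [0.013 0.03  0.019] gap 0.0177 t 30.8
rot [-0.01  0.01  0.26] shift cur [ 0.016  0.034 -0.042] shift after rot [ 0.016  0.034 -0.042]
```

{"name": "play_rows", "arguments": {
  "series": "0 0 0 0.05 0 0 0; 0 0 0 0.05 0 0 0; 0 0 0 0 0 0 0"
}}

```text
clock: 31.18
tcp_pos: [0.5643, 0.1454, 0.0912]
orientation: [0.0, 0.737, 0.676, -0.0]
wrist_force: [-1.1, -1.0, 0.4]
finger_gap: 0.018
```

```bash
python3 go.py .5646 .1455 .0926 -5.2
```

```text
tcp [0.5643 0.1454 0.0912] yang -4.94 tilt [-0.   -0.01] F [-1.15 -1.    0.37] M [0.041 0.034 0.006] gap 0.018 t 31.175
rot [-0.    0.01  0.26] shift cur [ 0.014  0.029 -0.139] shift after rot [ 0.014  0.029 -0.139]
```

{"name": "play_rows", "arguments": {
  "series": "0 0 0 0.05 0 0 0; 0 0 0 0.05 0 0 0; 0 0 0 0 0 0 0"
}}

```text
clock: 31.55
tcp_pos: [0.5643, 0.1454, 0.0902]
orientation: [0.0, 0.737, 0.676, -0.0]
wrist_force: [-0.8, 0.1, -0.4]
finger_gap: 0.018
```

```bash
python3 go.py .5646 .1455 .0926 -5.2
```

```text
tcp [0.5643 0.1454 0.0902] yang -4.94 tilt [-0.   -0.01] F [-0.8   0.12 -0.43] M [-0.014 -0.026 -0.039] gap 0.018 t 31.55
rot [-0.    0.01  0.26] shift cur [ 0.014  0.029 -0.238] shift after rot [ 0.014  0.029 -0.238]
```

{"name": "play_rows", "arguments": {
  "series": "0 0 0 0.1 0 0 0; 0 0 0 0.1 0 0 0; 0 0 0 0.1 0 0 0; 0 0 0 0 0 0 0"
}}

```text
clock: 32.05
tcp_pos: [0.5642, 0.1454, 0.0871]
orientation: [-0.0, 0.737, 0.676, -0.0]
wrist_force: [-0.5, 0.1, -0.9]
finger_gap: 0.018
```

```bash
python3 go.py .5646 .1455 .0676 -5.2
```

```text
tcp [0.5642 0.1454 0.0871] yang -4.94 tilt [-0.01 -0.  ] F [-0.5   0.09 -0.88] M [-0.019 -0.006  0.017] gap 0.018 t 32.05
rot [-0.01  0.01  0.26] shift cur [0.012 0.038 1.951] shift after rot [0.012 0.037 1.951]
```

{"name": "play_rows", "arguments": {
  "series": "0 0 0 0.15 0 0 0; 0 0 0 0.15 0 0 0; 0 0 0 0.15 0 0 0; 0 0 0 0 0 0 0"
}}

```text
clock: 32.55
tcp_pos: [0.5642, 0.1454, 0.0826]
orientation: [-0.0, 0.737, 0.676, -0.0]
wrist_force: [0.5, 0.8, -0.3]
finger_gap: 0.0181
```

```bash
python3 go.py .5646 .1455 .0676 -5.2
```

```text
tcp [0.5642 0.1454 0.0826] yang -4.94 tilt [-0.02 -0.01] F [ 0.45  0.78 -0.33] M [ 0.024 -0.01   0.004] gap 0.0181 t 32.55
rot [-0.02  0.01  0.26] shift cur [0.017 0.04  1.496] shift after rot [0.017 0.04  1.496]
```

Ten millimetres in with no contact. Continuing, then creeping at the bottom.

{"name": "play_rows", "arguments": {
  "series": "0 0 0 0.2 0 0 0; 0 0 0 0.2 0 0 0; 0 0 0 0.2 0 0 0; 0 0 0 0 0 0 0"
}}

```text
clock: 33.05
tcp_pos: [0.5641, 0.1454, 0.0765]
orientation: [-0.0, 0.737, 0.676, -0.0]
wrist_force: [-0.1, -0.5, -0.8]
finger_gap: 0.0179
```

```bash
python3 go.py .5646 .1455 .0676 -5.2
```

```text
tcp [0.5641 0.1454 0.0765] yang -4.94 tilt [-0.03 -0.01] F [-0.06 -0.51 -0.83] M [-0.026  0.028 -0.006] gap 0.0179 t 33.05
rot [-0.03  0.01  0.26] shift cur [0.016 0.047 0.888] shift after rot [0.016 0.047 0.888]
```

{"name": "play_rows", "arguments": {
  "series": "0 0 0 0.2 0 0 0; 0 0 0 0.2 0 0 0; 0 0 0 0.15 0 0 0; 0 0 0 0.1 0 0 0; 0 0 0 0 0 0 0"
}}

```text
clock: 33.67
tcp_pos: [0.5643, 0.1454, 0.0702]
orientation: [0.0, 0.737, 0.676, -0.0]
wrist_force: [0.2, 1.2, -0.1]
finger_gap: 0.0178
```

```bash
python3 go.py .5646 .1455 .0676 -5.2
```

```text
tcp [0.5643 0.1454 0.0702] yang -4.94 tilt [-0.01 -0.01] F [ 0.15  1.23 -0.11] M [-0.067  0.06   0.012] gap 0.0178 t 33.675
rot [-0.01  0.01  0.26] shift cur [0.016 0.032 0.256] shift after rot [0.016 0.032 0.256]
```

{"name": "play_rows", "arguments": {
  "series": "0 0 0 0.1 0 0 0; 0 0 0 0.05 0 0 0; 0 0 0 0 0 0 0"
}}

```text
clock: 34.05
tcp_pos: [0.5643, 0.1454, 0.0687]
orientation: [0.0, 0.737, 0.676, -0.0]
wrist_force: [-0.0, 0.4, -0.7]
finger_gap: 0.0178
```

{"name": "play_rows", "arguments": {
  "series": "0 0 0 0.05 0 0 0; 0 0 0 0 0 0 0; 0 0 0 0 0 0 0"
}}

```text
clock: 34.42
tcp_pos: [0.5643, 0.1454, 0.0683]
orientation: [0.0, 0.737, 0.676, -0.0]
wrist_force: [0.7, 0.4, -0.4]
finger_gap: 0.0177
```

{"name": "play_rows", "arguments": {
  "series": "0 0 0 0.05 0 0 0; 0 0 0 0 0 0 0; 0 0 0 0 0 0 0"
}}

```text
clock: 34.8
tcp_pos: [0.5643, 0.1454, 0.0678]
orientation: [0.0, 0.737, 0.676, -0.0]
wrist_force: [0.2, 0.4, -1.1]
finger_gap: 0.0176
```

{"name": "play_rows", "arguments": {
  "series": "0 0 0 0.05 0 0 0; 0 0 0 0 0 0 0; 0 0 0 0 0 0 0"
}}

```text
clock: 35.17
tcp_pos: [0.5644, 0.1454, 0.0676]
orientation: [0.0, 0.737, 0.676, 0.0]
wrist_force: [-1.6, -0.0, 3.4]
finger_gap: 0.0175
```

{"name": "play_rows", "arguments": {
  "series": "0 0 0 0.05 0 0 0; 0 0 0 0 0 0 0; 0 0 0 0 0 0 0"
}}

```text
clock: 35.55
tcp_pos: [0.5644, 0.1454, 0.0675]
orientation: [0.0, 0.737, 0.676, 0.0]
wrist_force: [-1.6, -0.4, 6.9]
finger_gap: 0.0177
```

{"name": "play_rows", "arguments": {
  "series": "0 0 0 0.05 0 0 0; 0 0 0 0 0 0 0; 0 0 0 0 0 0 0"
}}

```text
clock: 35.92
tcp_pos: [0.5644, 0.1454, 0.0675]
orientation: [0.0, 0.737, 0.676, 0.0]
wrist_force: [-2.8, -0.2, 11.2]
finger_gap: 0.0179
```

Seated: the stop came at TCP z = 0.0676, exactly where home was predicted, so the foot is at 9 mm. Unloading, then releasing.

{"name": "play_rows", "arguments": {
  "series": "0 0 0 -0.1 0 0 0; 0 0 0 0 0 0 0; 24 0 0 0 0 0 0; 26 0 0 0 0 0 0; 28 0 0 0 0 0 0; 32 0 0 0 0 0 0; 36 0 0 0 0 0 0; 40 0 0 0 0 0 0; 40 0 0 0 0 0 0; 40 0 0 0 0 0 0"
}}

```text
clock: 37.17
tcp_pos: [0.5644, 0.1454, 0.0673]
orientation: [0.0, 0.737, 0.676, 0.0]
wrist_force: [0.4, -0.1, -0.2]
finger_gap: 0.0347
```

```bash
python3 go.py .5646 .1455 .0676 -5.2
python3 - <<'E'
from h import *
im=cams.read_camera("side"); crop("side",im,295,145,60,60,10,"pics/side11.png")
E
```

```text
tcp [0.5644 0.1454 0.0673] yang -4.94 tilt [ 0.01 -0.01] F [ 0.42 -0.06 -0.19] M [-0.038  0.041  0.042] gap 0.0347 t 37.175
rot [0.01 0.   0.26] shift cur [ 0.012  0.024 -0.03 ] shift after rot [ 0.012  0.023 -0.03 ]
```

View pics/side11.png

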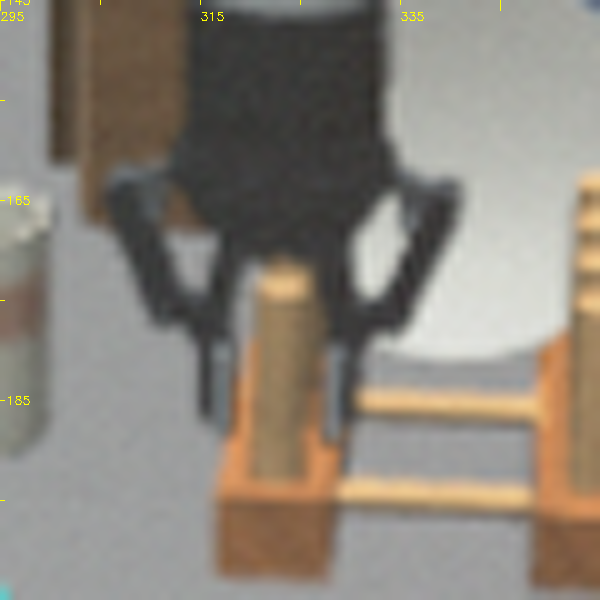

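The fingers are clear and the peg stands in the socket with its top at about (323,174). Lifting straight up and moving away.

{"name": "play_rows", "arguments": {
  "series": "40 0 0 -0.5 0 0 0; 40 0 0 -1.5 0 0 0; 40 0 0 -2.5 0 0 0; 40 0 0 -3 0 0 0; 40 0 0 -3 0 0 0; 40 0 0 -3 0 0 0; 40 0 0 -2.5 0 0 0; 40 -4 0 -1 0 0 0; 40 -5 0 0 0 0 0; 40 -5 0 0 0 0 0; 40 -5 0 0 0 0 0; 40 -5 0 0 0 0 0"
}}

```text
clock: 38.72
tcp_pos: [0.5435, -0.0953, 0.2388]
orientation: [0.001, 0.737, 0.676, 0.0]
wrist_force: [0.8, -0.7, -0.2]
finger_gap: 0.0347
```

{"name": "play_rows", "arguments": {
  "series": "40 -5 0 0 0 0 0; 40 -5 0 0 0 0 0; 40 -3 0 0 0 0 0; 40 0 0 0 0 0 0; 40 0 0 0 0 0 0; 40 0 0 0 0 0 0"
}}

```text
clock: 39.48
tcp_pos: [0.5326, -0.2221, 0.2378]
orientation: [0.0, 0.736, 0.677, 0.0]
wrist_force: [-0.1, 0.1, 0.2]
finger_gap: 0.034
```

Run:
```python
from fit import *
s=cams.read_camera("side"); cv2.imwrite("pics/sF.png",s[:,:,::-1]); t=cams.read_camera("top"); cv2.imwrite("pics/tF.png",t[:,:,::-1])
crop("side",s,305,150,60,55,10,"pics/sFz.png"); crop("top",t,150,140,125,85,6,"pics/tFz.png")
print(get_state()['tcp_pos'],get_state()['clock'])
```

```text
[ 0.53263745 -0.22207903  0.23758703] 39.575
```

View pics/sFz.png

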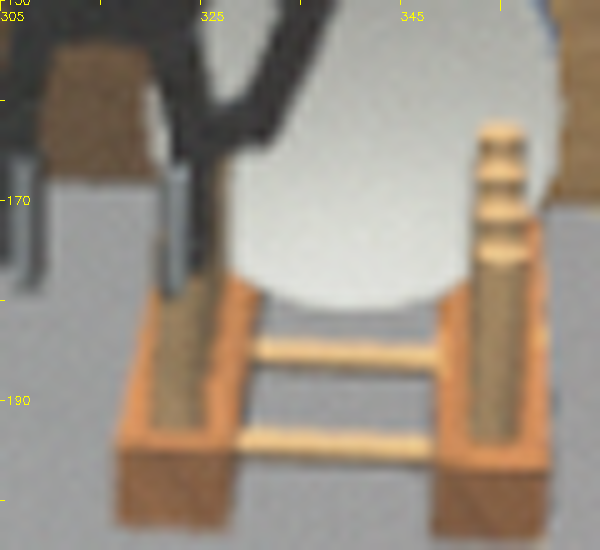

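View pics/tFz.png

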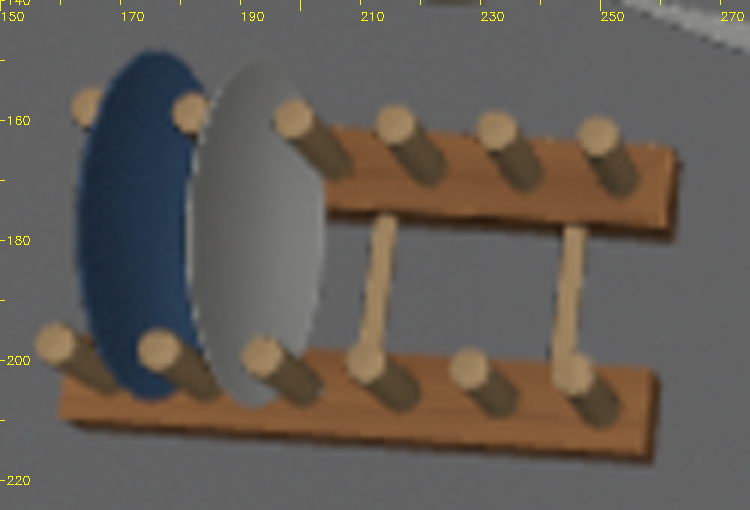

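View pics/sF.png

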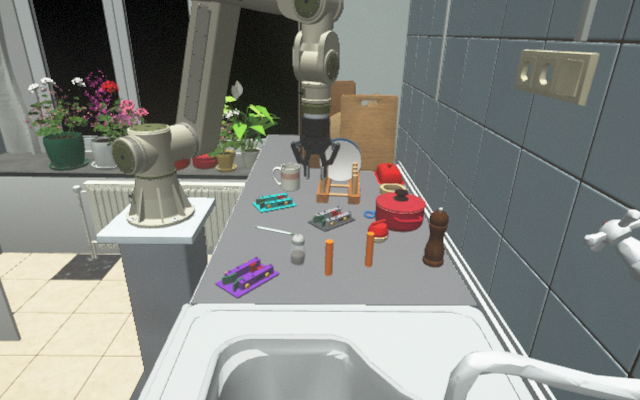

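The top view shows the new peg's top at about (245,201), in line and evenly spaced with the row. The mill, orange rods, mug, timer and pen look undisturbed. Handing in.

```bash
python3 -c "
from workcell import workorder; print(workorder.hand_in())"
```

```text
the job is handed in; nothing more can be done
None
```

I gauged the wood peg and stood it in the rack's empty socket; the job was handed in at about 39.6 s.

- **Go gap:** the peg passed through with no clear contact; wrist readings stayed within about 1 N, which is the sensor noise.
- **No-go gap:** it was stopped at the red jaws. At first it bore mainly on the left jaw, so I shifted it to the right until the load was even. It then held about 5.5–7.3 N for over 2 s with almost no side load. The single readings scatter by about 1 N. From the contact geometry I estimate up to about 15 N on both jaws together at the peak. I could not measure the jaw forces directly.
- **Socket:** the peg went in freely and stopped at the predicted home depth, with its foot 9 mm above the worktop. I pressed it down to about 11 N to seat it, then unloaded and released it.
- **Last checks:** the top view shows the peg upright and in line with the other pegs, and the gripper is clear of everything. In the side view the salt mill, orange rods, mug, timer and pen look undisturbed. The gripper partly hid the peg's top in the final side view, so its height rests on the seating depth and the top view.

The two cameras disagreed by up to about 10 mm along y. I relied on the top camera there, and the contacts I felt agreed with it to about 1 mm.

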